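Clear away the angle-section job

TASK

Clear away the angle-section job: nest every loose angle offcut, ridge up, on the green saddle and on one another, legs together and ends flush, and put each of the three setting blocks fully down into the slot tray with the label of its own colour. Only when all that is in place, hang the basket by its handle on the hook as the sign that the job is cleared, and leave the marker, the black specimen and the petri dish where they are.

Things in the scene. Friction and masses are not known exactly. Their poses are not given: they have to be found in the camera images.
- angle_1: steel-coloured angle offcut, may be absent: right-angle section 60 mm long, legs 36 mm wide and 4 mm thick, 0.11 kg, lying like a roof, ridge up. Origin under the middle of the ridge, level with the two lower edges; x along the ridge, z up; ridge 28.3 mm up. Can be taken by its two end faces, 60 mm apart, under the ridge (solid there from 22.6 to 28.3 mm up)
- angle_2: aluminium (pale) angle offcut, may be absent: right-angle section 60 mm long, legs 36 mm wide and 4 mm thick, 0.11 kg, lying like a roof, ridge up. Origin under the middle of the ridge, level with the two lower edges; x along the ridge, z up; ridge 28.3 mm up. Can be taken by its two end faces, 60 mm apart, under the ridge (solid there from 22.6 to 28.3 mm up)
- angle_3: brass-coloured angle offcut, may be absent: right-angle section 60 mm long, legs 36 mm wide and 4 mm thick, 0.11 kg, lying like a roof, ridge up. Origin under the middle of the ridge, level with the two lower edges; x along the ridge, z up; ridge 28.3 mm up. Can be taken by its two end faces, 60 mm apart, under the ridge (solid there from 22.6 to 28.3 mm up)
- angle_4: copper-coloured angle offcut, may be absent: right-angle section 60 mm long, legs 36 mm wide and 4 mm thick, 0.11 kg, lying like a roof, ridge up. Origin under the middle of the ridge, level with the two lower edges; x along the ridge, z up; ridge 28.3 mm up. Can be taken by its two end faces, 60 mm apart, under the ridge (solid there from 22.6 to 28.3 mm up)
- saddle: fixed green rest: base plate 76 x 84 x 8 mm, above it a green roof of the offcuts' own section and length (60 mm), x along its ridge, lower edges 22 mm up, both ends free. Origin under its centre on the worktop. The first offcut nested on it has its origin 27.7 mm above the saddle's; each further one lies 5.7 mm higher. Either way round will do
- saddle_ridge (a point): middle of the bare saddle's ridge, 50.3 mm above the worktop
- block_red: red setting block, 40 (x) x 24 (y) x 34 (z) mm, steel faces, 0.09 kg; origin at the centre of its underside
- block_blue: blue setting block, as the red one
- block_yellow: yellow setting block, as the red one
- slot_red: fixed aluminium slot tray with a red label bar along its -x side: outside 55 (x) x 39 (y) mm without the bar, rim 12 mm high, pocket 45 (x) x 29 (y) mm in its middle, pocket floor about 5 mm above the worktop; origin under the pocket's centre on the worktop; a block fits lengthwise along x, either way round
- slot_blue: fixed aluminium slot tray with a blue label bar along its -x side: outside 55 (x) x 39 (y) mm without the bar, rim 12 mm high, pocket 45 (x) x 29 (y) mm in its middle, pocket floor about 5 mm above the worktop; origin under the pocket's centre on the worktop; a block fits lengthwise along x, either way round
- slot_yellow: fixed aluminium slot tray with a yellow label bar along its -x side: outside 55 (x) x 39 (y) mm without the bar, rim 12 mm high, pocket 45 (x) x 29 (y) mm in its middle, pocket floor about 5 mm above the worktop; origin under the pocket's centre on the worktop; a block fits lengthwise along x, either way round
- basket: small grey basket, 64 (x) x 60 (y) x 36 (z) mm, 0.12 kg; origin at the centre of its underside, z up. Stiff orange handle arched over it in its y-z plane: two uprights, outer faces 52 mm apart (y = +-26 mm), and a top bar 12 mm wide in x, underside 102 and top 110 mm up; opening 40 mm wide from the rim up to the bar
- basket_handle (a point): middle of the underside of the handle's top bar, 102 mm above the basket's origin
- hook_stand: fixed hook stand, origin on the worktop, z up. A post (12 x 16 mm, 130 mm high) at x = +30 mm carries a round 8 mm arm along the stand's -x at y = 0, its top 128 mm up, out to x = -30 mm, where it turns up and ends at x = -36 mm, top 142 mm up. Base plate 8 mm high, x = -10 to +50 mm, 90 mm wide
- hook_seat (a point): top of the hook's arm, midway along (at x = -6 mm of the stand, 128 mm up), where the handle's bar should rest; axes as the stand's
- black_specimen: bystander: black round mounted specimen, 40 mm across, 21 mm high; leave it alone
- red_marker: bystander: grey marker with red cap, 13 x 135 x 14 mm, lying; leave it alone
- petri: bystander: clear petri dish with nuts, 84 mm across, 14 mm high; leave it alone

How it is judged:
By the outcome, as a careful person would: the job done as asked, in the order asked, and still so for the second after the job is handed in, with the robot touching nothing.
Of angle_1, angle_2, angle_3, angle_4 only 3 to 4 are there at a start; the rules pass over those that are not, and their reading is None.
At some moment in a run one of angle_1, angle_2, angle_3, angle_4, basket may be knocked a few centimetres aside while the robot is not near it.
Once in a run the grip may slacken for a moment while it holds something.
It also fails if it takes over 192 s, if anything falls off the work surface, if the arm or the gripper's body presses on something with over 40 N, if the wrist force passes 120 N, or if a joint passes its speed limit or range.

ROBOT

A 6-joint arm with a two-finger parallel gripper is mounted at the origin on a cart in front of the work surface, level with it; the furniture and walls round the work are solid. World frame = base frame: x ahead of the robot, y to its left, z up, the work surface at z = 0. Lengths are in m, angles in rad, forces in N, time in s.
With the tool pointing down it reaches from about 0.325 to 0.775 m from the base axis. Payload 5.5 kg.
Tool frame: the origin (TCP) lies between the finger pads; the fingertips stand 19 mm ahead of it and the grasp point (between the pads) is the TCP (manip.finger_overhang is the distance from the TCP to the fingertips, in m); z points along the fingers, y is the line along which they close (so a half turn about z gives the same grasp; the last joint's range is limited). The gripper opens to 85 mm and grips with 20 to 120 N. Pads are 22 mm wide; open, the fingers measure 114 mm over their backs; the gripper's body (76 mm by 85 mm) begins 54 mm behind the grasp point. The pads swing forward as they close: fully open they stand 13 mm farther back than shut.
Start: joints at [-1.266, 0.091, 1.231, -0, 1.82, -0.057], TCP at [0.212, -0.561, 0.25] pointing down, gripper open.
Joint ranges: [-2.87, 2.87], [-0.86, 2.18], [0.17, 2.46], [-1.51, 4.65], [0.06, 2.69], [-2.65, 2.65]. Speed limits (rad/s): [2.57, 2.57, 3.01, 3.14, 3.14, 3.14].

INTERFACE

Orientations are given as a 3x3 rotation matrix whose columns are the frame's x, y, z axes.
In Python, from rig import readout, cams, ticket, manip gives the robot as it stands.
- The arm moves only by the shell command python3 -m crank 'ROWS' [FORCE]. ROWS is JSON, a list of rows, each an object of numbers: "tx", "ty", "tz": the shift along the tool's x, y, z in m; "rx", "ry", "rz": the turn, a rotation vector about the tool's x, y, z in rad; "gripper": the finger opening in m, from 0 to 0.0854. In form: [{"tx": .., "ty": .., "tz": .., "rx": .., "ry": .., "rz": .., "gripper": ..}, ...]. A call has 1 to 12 rows; each row is the pose to reach, as a shift and turn from the pose commanded when the call began, along the tool's axes at that moment; what a row does not reach only later rows make up. A row lasts 1/12 s, in which the tool goes at most 41.7 mm and 7.16 degrees, less where a joint would pass 70% of its speed; a pose out of reach is approached as far as the arm can. A call with a gripper value outside its range is refused whole. The fingers move at their own pace and stop on an object; FORCE is the grip in N (left out, the last holds). Time passes only in rows, so rows that repeat a pose let the fingers close. It gives the time, the measured TCP pose, the force, the opening and the grip force at its end, in the units of the state.
- readout.read_state(): the state, without advancing time (a new reading comes with each control period).
- cams.capture(name): name is "scene" or "top"; returns (picture, depth): 480x640x3 uint8, red, green, blue; 480x640 float32, m along the optical axis (not along the pixel's ray), 0 where there is no reading.
- cams.camera_model(name): a dict with "fovy" (degrees; the focal length in pixels is half the picture's height over the tangent of half this angle, whatever the lens; pixels are square), "cx", "cy" (the principal point, pixels), "eye" and "orientation" of the camera in the world. Camera axes: x right, y down, z forward; pixel columns grow to the right and rows downward; lengths in m; the calibration is good to about 2 mm. A picture is of the moment at which its call begins. camera_model takes no time and is no camera call.
- ticket.hand_in(): hands the job in; it is judged then, once.
The state is a dict: "time": time; "joint_pos": joint angles; "dq": joint speeds; "joint_efforts": joint torques, N m; "position": TCP position; "eef_rot": TCP orientation; "wrist_force": force on the tool from outside, world axes, zero at the start; "torque": the same for the moment, N m; "grip_width": opening from 0.0 (shut) to 1.0 (fully open); "gripper_force": force on a finger pad.
Only numpy, scipy, OpenCV 4.12 (cv2) and the standard library are available. Lean on these libraries where they do the work, as an engineer would, in place of code of your own. Each camera call takes 0.05 s, during which the arm holds its last target. There are 200 camera calls.

## Working session

There is one attempt and no reset: what is moved stays moved. The work goes in short steps, Python scripts to look and compute and a shell command to move; the robot and the scene stay as the last step left them, time stands still between calls to the robot, and variables do not carry over. Pictures are saved under pics/ and viewed, at most 14 in all, crops included, and the job is handed in when it is done.

```bash
ls; mkdir -p pics
python3 - <<'E'
from rig import readout,cams,manip
import cv2
print(readout.read_state())
for n in("scene","top"):
    p,d=cams.capture(n); cv2.imwrite(f"pics/{n}0.png",p[:,:,::-1]); print(n,cams.camera_model(n))
    import numpy as np; np.savez(f"{n}0.npz",p=p,d=d)
print([a for a in dir(manip) if a[0]!='_'])
E
```

```text
pics
{'time': 0.0, 'joint_pos': array([-1.26566172e+00,  9.18486459e-02,  1.23188436e+00,  7.53720074e-06,
        1.81981363e+00, -5.67071946e-02]), 'dq': array([-0.00138113, -0.00014079,  0.0021817 , -0.00217928, -0.00155908,
        0.00157626]), 'joint_efforts': array([ 2.64047276e-04, -4.58730054e+01, -4.18019807e+01,  1.18614102e-05,
        1.16825019e-02,  2.25824999e-05]), 'position': array([ 0.21231952, -0.56090977,  0.24915782]), 'eef_rot': array([[ 9.35245797e-01,  3.53998536e-01, -5.80050358e-04],
       [ 3.53998992e-01, -9.35243943e-01,  1.86591308e-03],
       [ 1.18041915e-04, -1.95042461e-03, -9.99998091e-01]]), 'wrist_force': array([1.10718108, 0.06357555, 0.10346412]), 'torque': array([ 0.01384544, -0.08436893, -0.06097964]), 'gripper_force': 0.0, 'grip_width': 1.0005574045393542}
scene {'fovy': 43.60506253427794, 'cx': 335.34913111478596, 'cy': 235.34346452279604, 'eye': array([-0.00687994, -1.11173098,  0.88334597]), 'orientation': array([[ 0.87606099, -0.25681314,  0.40812271],
       [-0.48210607, -0.44975423,  0.75186094],
       [-0.00953285, -0.85543448, -0.51782331]])}
top {'fovy': 56.045997684248704, 'cx': 311.79947057645865, 'cy': 238.0710698703755, 'eye': array([ 0.42678119, -0.02675739,  1.18786934]), 'orientation': array([[ 0.01904059, -0.98825738,  0.15160739],
       [-0.99980083, -0.01972707, -0.00302508],
       [ 0.00598032, -0.15151959, -0.98843616]])}
['Unreachable', 'finger_overhang']
```

View pics/top0.png

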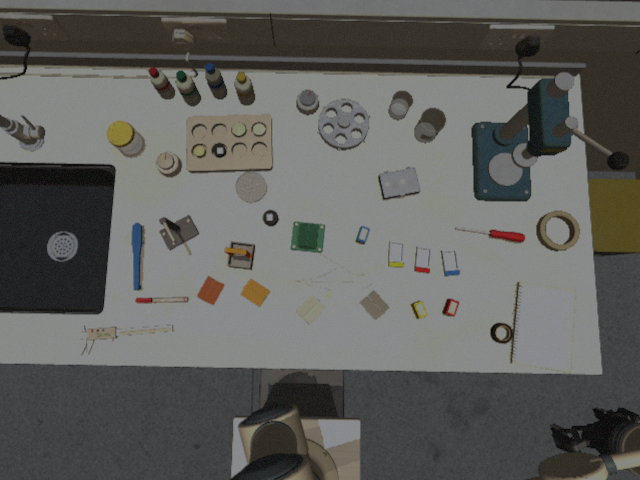

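View pics/scene0.png

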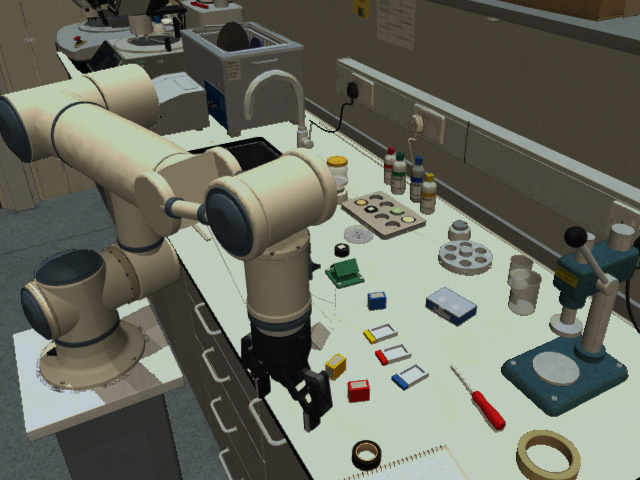

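```bash
cat > h.py <<'E'
import numpy as np,cv2
from rig import readout,cams
def ray(n,u,v):
    m=cams.camera_model(n); f=240/np.tan(np.radians(m["fovy"]/2))
    d=np.stack([(np.asarray(u,float)-m["cx"])/f,(np.asarray(v,float)-m["cy"])/f,np.ones_like(np.asarray(u,float))],-1)
    return m["eye"],d@m["orientation"].T
def onplane(n,u,v,z):
    e,d=ray(n,u,v); return e+d*((z-e[2])/d[...,2])[...,None]
def cloud(n,d):
    v,u=np.mgrid[:480,:640]; e,r=ray(n,u,v); P=e+r*d[...,None]; P[d==0]=np.nan; return P
def proj(n,P):
    m=cams.camera_model(n); f=240/np.tan(np.radians(m["fovy"]/2)); c=(np.asarray(P)-m["eye"])@m["orientation"]
    return np.stack([m["cx"]+f*c[...,0]/c[...,2],m["cy"]+f*c[...,1]/c[...,2]],-1)
E
python3 - <<'E'
from h import *
p=np.load("top0.npz")["p"][:,:,::-1]
a=cv2.resize(p[205:335,120:320],None,fx=4,fy=4,interpolation=cv2.INTER_CUBIC)
b=cv2.resize(p[205:335,285:485],None,fx=4,fy=4,interpolation=cv2.INTER_CUBIC)
cv2.imwrite("pics/ca.png",a);cv2.imwrite("pics/cb.png",b)
P=cloud("top",np.load("top0.npz")["d"])
for u,v in[(211,290),(255,292),(311,309),(374,304),(308,237),(397,254),(423,260),(450,263),(363,235),(420,310),(451,308),(238,250),(340,255)]: print(u,v,P[v,u].round(4), np.nanmax(P[v-10:v+11,u-10:u+11,2]).round(4))
E
```

```text
211 290 [0.4655 0.225  0.0256] 0.0316
255 292 [0.4626 0.1124 0.0252] 0.0312
311 309 [ 0.4223 -0.0318  0.027 ] 0.0314
374 304 [ 0.438  -0.1924  0.0249] 0.0322
308 237 [ 0.6041 -0.0205  0.0484] 0.0541
397 254 [ 0.5699 -0.256   0.0067] 0.0171
423 260 [ 0.5553 -0.3242  0.0074] 0.0177
450 263 [ 0.5488 -0.3952  0.0075] 0.0186
363 235 [ 0.6142 -0.1627  0.0354] 0.0405
420 310 [ 0.4251 -0.3077  0.0336] 0.0425
451 308 [ 0.4316 -0.3872  0.0312] 0.0398
238 250 [0.5593 0.1467 0.1116] 0.1157
340 255 [ 0.5652 -0.1061 -0.0011] 0.0069
```

View pics/ca.png

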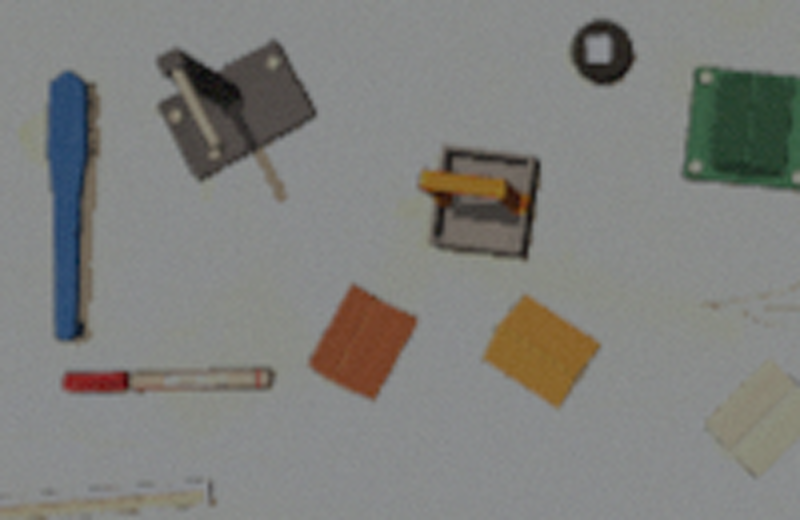

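View pics/cb.png

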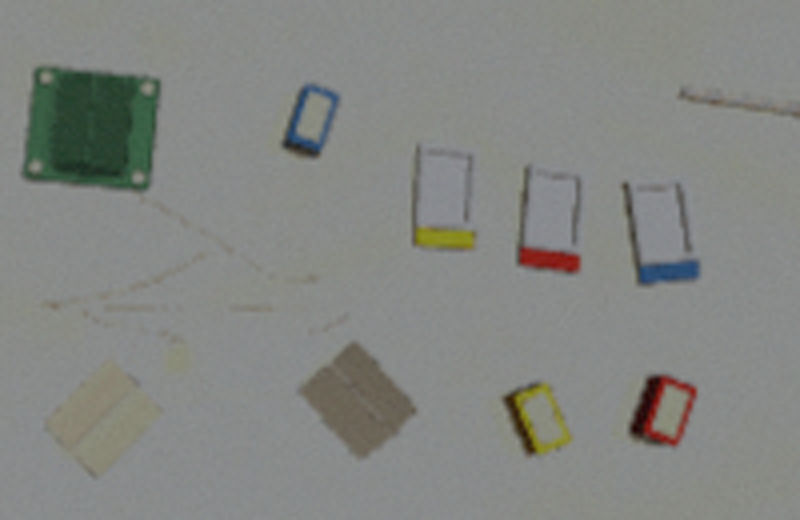

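```bash
cat >> h.py <<'E'
def rect(n,p,c,r,z,thr=14,S=4,sel=None):
    """blob round pixel c differing from worktop colour (or sel(lab)->mask); minAreaRect corners -> world plane z"""
    u0,v0=int(c[0]-r),int(c[1]-r); roi=p[v0:v0+2*r,u0:u0+2*r]
    big=cv2.resize(cv2.GaussianBlur(roi,(0,0),0.6),None,fx=S,fy=S,interpolation=cv2.INTER_CUBIC)
    lab=cv2.cvtColor(big,cv2.COLOR_RGB2LAB).astype(float); lab[...,0]*=.6
    bg=np.median(lab[[0,-1]].reshape(-1,3),0)
    m=(np.linalg.norm(lab-bg,axis=-1)>thr) if sel is None else sel(lab)
    m=cv2.morphologyEx(m.astype(np.uint8),cv2.MORPH_OPEN,np.ones((5,5)))
    cs,_=cv2.findContours(m,cv2.RETR_EXTERNAL,cv2.CHAIN_APPROX_NONE)
    cs=[k for k in cs if cv2.contourArea(k)>60*S]
    k=min(cs,key=lambda k:abs(cv2.pointPolygonTest(k,(r*S,r*S),True)) if cv2.pointPolygonTest(k,(r*S,r*S),False)<0 else -cv2.contourArea(k))
    q=(k[:,0,:].astype(float)+.5)/S-.5+[u0,v0]
    W=onplane(n,q[:,0],q[:,1],z)[:,:2]
    (cx,cy),(w,h),a=cv2.minAreaRect((W*1000).astype(np.float32))
    if w<h: w,h,a=h,w,a+90
    return np.array([cx,cy])/1000,(round(w,1),round(h,1)),(a+90)%180-90,cv2.contourArea((W*1000).astype(np.float32))
E
python3 - <<'E'
from h import *
D=np.load("top0.npz");p=D["p"]
P=cloud("top",D["d"])
t=P[240:260,325:350,2];print("table",np.nanmedian(t),np.nanstd(t))
for n,c in dict(copper=(211,290),brass=(255,292),pale=(311,309),steel=(374,304)).items():
    for thr in(9,14):
        print(n,thr,rect("top",p,c,20,0.0,thr))
    R=P[c[1]-16:c[1]+17,c[0]-16:c[0]+17].reshape(-1,3); h=R[R[:,2]>.022]; 
    l=cv2.fitLine((h[:,:2]*1000).astype(np.float32),cv2.DIST_L2,0,.01,.01).ravel(); print("  ridge",np.degrees(np.arctan2(l[1],l[0])),l[2:],len(h),np.percentile(h[:,2],95))
dark=lambda L:(L[...,1]<120)
print("saddle base",rect("top",p,(308,237),28,0.008,sel=dark))
R=P[217:258,288:330].reshape(-1,3);h=R[R[:,2]>.043];l=cv2.fitLine((h[:,:2]*1000).astype(np.float32),cv2.DIST_L2,0,.01,.01).ravel();print("  ridge",np.degrees(np.arctan2(l[1],l[0])),l[2:],len(h),np.percentile(h[:,2],95))
for n,c in dict(blue=(363,235),yellow=(420,310),red=(451,308)).items(): 
    print(n,rect("top",p,c,14,0.034)); R=P[c[1]-12:c[1]+12,c[0]-12:c[0]+12].reshape(-1,3);h=R[R[:,2]>.029];q=cv2.minAreaRect((h[:,:2]*1000).astype(np.float32));print("   depth",q,h.mean(0))
for n,c in dict(yellow=(397,254),red=(423,260),blue=(450,263)).items():
    print("slot",n,rect("top",p,c,20,0.012,9)); R=P[c[1]-18:c[1]+18,c[0]-15:c[0]+15].reshape(-1,3);h=R[(R[:,2]>.005)];q=cv2.minAreaRect((h[:,:2]*1000).astype(np.float32));print("   depth",q)
E
```

```text
table 0.0007402749230718264 0.0023020061185301255
copper 9 (array([0.46541162, 0.23254221]), (65.4, 55.1), -25.994110107421875, 3381.091625921894)
copper 14 (array([0.46547949, 0.23259088]), (63.8, 53.5), -26.31866455078125, 3219.833421643125)
  ridge -26.546 [465.27817 230.90778] 129 0.029644742133149292
brass 9 (array([0.46322946, 0.11663367]), (67.7, 53.9), 58.004268646240234, 3383.8045419271803)
brass 14 (array([0.46321609, 0.11653901]), (65.7, 52.1), 58.406410217285156, 3197.314734646585)
  ridge 58.123993 [461.75354  116.118454] 133 0.029486363764994562
pale 9 (array([ 0.42989432, -0.0217298 ]), (58.0, 23.4), -44.247135162353516, 1081.363442926443)Traceback (most recent call last):
  File "<stdin>", line 7, in <module>
  File "h.py", line 24, in rect
    k=min(cs,key=lambda k:abs(cv2.pointPolygonTest(k,(r*S,r*S),True)) if cv2.pointPolygonTest(k,(r*S,r*S),False)<0 else -cv2.contourArea(k))
ValueError: min() iterable argument is empty
```

```bash
cat >> h.py <<'E'
def drect(P,c,r,zmin,zmax=1,ang=None):
    """footprint rectangle of 3-D depth points between zmin and zmax near pixel c: centre, (long,short) mm, angle deg of long side"""
    R=P[c[1]-r:c[1]+r,c[0]-r:c[0]+r]; m=((R[...,2]>zmin)&(R[...,2]<zmax)).astype(np.uint8)
    m=cv2.medianBlur(m,3); _,L,st,_=cv2.connectedComponentsWithStats(m); k=1+np.argmax(st[1:,4]); h=R[(L==k)&(m>0)]
    if ang is None:
        _,(w,hh),a=cv2.minAreaRect((h[:,:2]*1000).astype(np.float32)); a=a if w>hh else a+90
    else: a=ang
    t=np.radians(a); X=np.array([np.cos(t),np.sin(t)]); Y=np.array([-X[1],X[0]])
    e=[np.percentile(h[:,:2]@v,[2,98]) for v in(X,Y)]
    c2=X*e[0].mean()+Y*e[1].mean()
    return c2.round(4),h[:,:2].mean(0).round(4),[round(float(np.ptp(q)*1000),1) for q in e],round((a+90)%180-90,1),np.percentile(h[:,2],90).round(4)
def ridge(P,c,r,z):
    R=P[c[1]-r:c[1]+r,c[0]-r:c[0]+r].reshape(-1,3); h=R[R[:,2]>z]
    l=cv2.fitLine((h[:,:2]*1000).astype(np.float32),cv2.DIST_L2,0,.01,.01).ravel(); return np.degrees(np.arctan2(l[1],l[0]))
E
python3 - <<'E'
from h import *
D=np.load("top0.npz");p=D["p"]
P=cloud("top",D["d"])
for n,c in dict(copper=(211,290),brass=(255,292),pale=(311,309),steel=(374,304)).items():
    a=ridge(P,c,17,.021); print(n,drect(P,c,17,.006,ang=a))
a=ridge(P,(308,237),20,.042);print("saddle roof",drect(P,(308,237),20,.022,ang=a)); print("saddle base",drect(P,(308,237),26,.004))
for n,c in dict(blue=(363,235),yellow=(420,310),red=(451,308)).items(): print(n,drect(P,c,13,.026))
for n,c in dict(yellow=(397,254),red=(423,260),blue=(450,263)).items():
    print("slot",n,drect(P,c,18,.0055),drect(P,c,18,.0095)); 
    for thr in(9,):
        try: print(rect("top",p,c,20,.012,thr))
        except Exception as e: print(e)
    lab=lambda L,n=n:{'yellow':L[...,2]>150,'red':L[...,1]>150,'blue':L[...,2]<112}[n]
    print("label",rect("top",p,c,20,.012,sel=lab))
    print("blk",rect("top",p,dict(blue=(363,235),yellow=(420,310),red=(451,308))[n],13,.034,sel=lab))
print("basket",drect(P,(240,258),17,.02,.06),"bar",drect(P,(238,252),20,.09))
print("stand hi",drect(P,(175,228),25,.09), "base",drect(P,(180,232),25,.004,.02))
E
```

```text
copper (array([nan, nan]), array([nan, nan]), [nan, nan], np.float32(-27.0), np.float64(nan))
brass (array([nan, nan]), array([nan, nan]), [nan, nan], np.float32(58.3), np.float64(nan))
pale (array([nan, nan]), array([nan, nan]), [nan, nan], np.float32(-44.9), np.float64(nan))
steel (array([nan, nan]), array([nan, nan]), [nan, nan], np.float32(42.9), np.float64(nan))
saddle roof (array([nan, nan]), array([nan, nan]), [nan, nan], np.float32(-2.6), np.float64(nan))
saddle base (array([nan, nan]), array([nan, nan]), [nan, nan], -13.5, np.float64(nan))
blue (array([nan, nan]), array([nan, nan]), [nan, nan], -19.7, np.float64(nan))
yellow (array([ 0.4263, -0.307 ]), array([ 0.4262, -0.3066]), [38.7, 23.3], 23.1, np.float64(0.0368))
red (array([ 0.4323, -0.3877]), array([ 0.4323, -0.3872]), [38.6, 23.5], -22.0, np.float64(0.037))
slot yellow (array([ 0.5694, -0.2519]), array([ 0.5677, -0.2514]), [64.5, 38.3], -3.7, np.float64(0.014)) (array([ 0.5697, -0.2522]), array([ 0.5625, -0.2532]), [62.9, 37.8], -0.7, np.float64(0.0147))
(array([ 0.56851874, -0.25125221]), (68.9, 43.2), -0.3651275634
[... 638 characters left out ...]
1.0, 20.5), 3.28719425201416, 238.84734157193452)
slot blue (array([nan, nan]), array([nan, nan]), [nan, nan], 10.0, np.float64(nan)) (array([ 0.5514, -0.3948]), array([ 0.5462, -0.3968]), [62.0, 37.8], 5.9, np.float64(0.0146))
(array([ 0.55857501, -0.40844989]), (47.3, 6.6), 6.44436502456665, 240.43657467793673)
label (array([ 0.52346307, -0.39792899]), (36.5, 9.8), -83.48197841644287, 308.32671520859003)Traceback (most recent call last):
  File "<stdin>", line 15, in <module>
  File "h.py", line 24, in rect
    k=min(cs,key=lambda k:abs(cv2.pointPolygonTest(k,(r*S,r*S),True)) if cv2.pointPolygonTest(k,(r*S,r*S),False)<0 else -cv2.contourArea(k))
ValueError: min() iterable argument is empty
```

```bash
sed -i 's/m=((R\[...,2\]>zmin)/R=np.nan_to_num(R,nan=-1.);m=((R[...,2]>zmin)/; s/h=R\[(L==k)&(m>0)\]/h=R[(L==k)\&(R[...,2]>zmin)]/' h.py
cat > meas.py <<'E'
from h import *
import sys
def run(D):
  p=D["p"];P=cloud("top",D["d"])
  for n,c in dict(copper=(211,290),brass=(255,292),pale=(311,309),steel=(374,304)).items():
    a=ridge(P,c,17,.021); print(n,*drect(P,c,17,.006,ang=a))
  a=ridge(P,(308,237),20,.042);print("saddle roof",*drect(P,(308,237),20,.022,ang=a)); print("saddle base",*drect(P,(308,237),26,.004))
  for n,c in dict(blue=(363,235),yellow=(420,310),red=(451,308)).items(): print("block",n,*drect(P,c,13,.026))
  for n,c in dict(yellow=(397,254),red=(423,260),blue=(450,263)).items(): print("slot",n,*drect(P,c,18,.006))
  print("basket",*drect(P,(240,258),17,.02,.06),"bar",*drect(P,(238,252),20,.09))
  print("stand hi",*drect(P,(175,228),25,.09)); print("base",*drect(P,(183,232),28,.004,.02))
if __name__=="__main__": run(np.load(sys.argv[1]))
E
python3 meas.py top0.npz
```

```text
copper [0.4649 0.232 ] [0.4641 0.2299] [56.7, 41.3] -27.0 0.0266
brass [0.461  0.1155] [0.4613 0.115 ] [57.3, 41.7] 58.3 0.0266
pale [ 0.4215 -0.0302] [ 0.4215 -0.0306] [57.1, 42.3] -44.9 0.0264
steel [ 0.4361 -0.194 ] [ 0.4352 -0.1932] [57.3, 42.4] 42.9 0.0261
saddle roof [ 0.6099 -0.0181] [ 0.6097 -0.018 ] [57.3, 47.5] -2.6 0.048
saddle base [ 0.6102 -0.0182] [ 0.6079 -0.0184] [80.1, 71.8] 84.2 0.0458
block blue [ 0.6163 -0.1618] [ 0.6154 -0.1614] [39.3, 22.8] -18.9 0.0373
block yellow [ 0.4263 -0.307 ] [ 0.4262 -0.3066] [38.7, 23.3] 23.1 0.0368
block red [ 0.4323 -0.3877] [ 0.4323 -0.3872] [38.6, 23.5] -22.0 0.037
slot yellow [ 0.5694 -0.2519] [ 0.5658 -0.251 ] [64.9, 38.4] -3.7 0.0143
slot red [ 0.556  -0.3227] [ 0.5521 -0.3226] [64.9, 38.9] -7.0 0.0143
slot blue [ 0.5498 -0.3944] [ 0.5466 -0.3945] [64.6, 38.5] 5.8 0.0144
basket [0.5564 0.1534] [0.5633 0.14  ] [63.7, 58.8] -6.1 0.04 bar [0.5569 0.153 ] [0.5566 0.1526] [49.2, 11.5] 83.3 0.1125
stand hi [0.5985 0.3114] [0.6055 0.3153] [70.5, 14.1] 31.0 0.1323
base [0.615  0.3227] [0.6149 0.3189] [85.5, 56.5] -58.5 0.0113
```

```bash
cat > plan.py <<'E'
# plan.py x,y,z,yang [...]: offsets from the present pose in tool axes (yang: world angle of the tool's y, deg, mod 180)
import sys,numpy as np
from scipy.spatial.transform import Rotation as Ro
from rig import readout
s=readout.read_state(); R=s["eef_rot"]; p=s["position"]
print("t",round(s["time"],2),"pos",p.round(4),"yang",np.degrees(np.arctan2(R[1,1],R[0,1])).round(2),"open",round(s["grip_width"]*.0854,4),"F",s["wrist_force"].round(1),"j1,6",s["joint_pos"][[0,5]].round(2))
for a in sys.argv[1:]:
    x,y,z,A=map(float,a.split(","))
    cur=np.degrees(np.arctan2(R[1,1],R[0,1])); d=(A-cur+90)%180-90; t=np.radians(cur+d)
    T=np.array([[-np.sin(t),np.cos(t),0],[np.cos(t),np.sin(t),0],[0,0,-1.]]) ; 
    if np.linalg.det(T)<0: T[:,0]*=-1
    r=Ro.from_matrix(R.T@T).as_rotvec(); print(a,"t",(R.T@(np.array([x,y,z])-p)).round(4),"r",r.round(4))
E
python3 plan.py .4323,-.3877,.1,68 .4323,-.3877,.028,68
```

```text
t 0.1 pos [ 0.2123 -0.561   0.2493] yang -69.27 open 0.0854 F [-0.7  0.4 -0. ] j1,6 [-1.27 -0.06]
.4323,-.3877,.1,68 t [ 0.2671 -0.0839  0.1494] r [-1.700e-03  6.000e-04  7.457e-01]
.4323,-.3877,.028,68 t [ 0.2671 -0.0838  0.2214] r [-1.700e-03  6.000e-04  7.457e-01]
```

```bash
python3 -m crank '[{"tx":0.2671,"ty":-0.0838,"tz":0.15,"rz":0.7457,"gripper":0.06},{"tx":0.2671,"ty":-0.0838,"tz":0.15,"rz":0.7457,"gripper":0.06},{"tx":0.2671,"ty":-0.0838,"tz":0.15,"rz":0.7457,"gripper":0.06},{"tx":0.2671,"ty":-0.0838,"tz":0.15,"rz":0.7457,"gripper":0.06},{"tx":0.2671,"ty":-0.0838,"tz":0.15,"rz":0.7457,"gripper":0.06},{"tx":0.2671,"ty":-0.0838,"tz":0.15,"rz":0.7457,"gripper":0.06},{"tx":0.2671,"ty":-0.0838,"tz":0.15,"rz":0.7457,"gripper":0.06},{"tx":0.2671,"ty":-0.0838,"tz":0.15,"rz":0.7457,"gripper":0.06},{"tx":0.2671,"ty":-0.0838,"tz":0.15,"rz":0.7457,"gripper":0.06},{"tx":0.2671,"ty":-0.0838,"tz":0.15,"rz":0.7457,"gripper":0.06}]' 40
python3 plan.py .4323,-.3877,.1,68 .4323,-.3877,.028,68
python3 - <<'E'
from h import *
p,d=cams.capture("scene");np.savez("scene1.npz",p=p,d=d);cv2.imwrite("pics/scene1.png",p[:,:,::-1])
P=cloud("scene",d)
for n,(x,y,z) in dict(red=(.4323,-.3877,.034),yel=(.4263,-.307,.034),blue=(.6163,-.1618,.034),saddle=(.61,-.018,.05),steel=(.4361,-.194,.028),sy=(.5744,-.2522,.012),sr=(.561,-.3233,.012),sb=(.5548,-.3939,.012)).items():
    u,v=proj("scene",[x,y,z]).round().astype(int); print(n,u,v,P[v,u].round(4),*drect(P,(u,v),22,z-.01,z+.008))
E
```

```text
t 0.1 pos [ 0.2123 -0.561   0.2493] yang -69.27 open 0.0854 F [-0.7  0.4 -0. ] j1,6 [-1.27 -0.06]
.4323,-.3877,.1,68 t [ 0.2671 -0.0839  0.1494] r [-1.700e-03  6.000e-04  7.457e-01]
.4323,-.3877,.028,68 t [ 0.2671 -0.0838  0.2214] r [-1.700e-03  6.000e-04  7.457e-01]
red 358 384 [ 0.4329 -0.387   0.033 ] [ 0.4308 -0.3912] [ 0.4297 -0.3936] [38.7, 24.4] -20.8 0.0364
yel 335 360 [ 0.4248 -0.309   0.0357] [ 0.4246 -0.3107] [ 0.4228 -0.313 ] [39.9, 25.3] 19.5 0.0366
blue 376 295 [ 0.6141 -0.164   0.0353] [ 0.6148 -0.1653] [ 0.6137 -0.1671] [39.0, 27.5] -23.9 0.0365
saddle 344 260 [ 0.6487  0.0493 -0.0007] [ 0.6097 -0.0248] [ 0.6098 -0.0245] [56.8, 17.0] -9.1 0.0503
steel 314 329 [ 0.4365 -0.192   0.0266] [ 0.4366 -0.198 ] [ 0.4385 -0.198 ] [58.3, 18.1] 43.5 0.0286
sy 382 330 [ 0.5789 -0.2468  0.0048] [ 0.5639 -0.2725] [ 0.568  -0.2698] [89.0, 71.3] 69.8 0.0133
sr 394 351 [ 0.5625 -0.3197  0.0072] [ 0.5652 -0.2976] [ 0.561  -0.3044] [106.8, 66.9] 70.4 0.013
sb 411 372 [ 0.5602 -0.3863  0.0035] [ 0.5542 -0.3972] [ 0.5505 -0.398 ] [77.7, 41.2] 9.8 0.0132validation failed for argument at $[0]...
```

View pics/scene1.png

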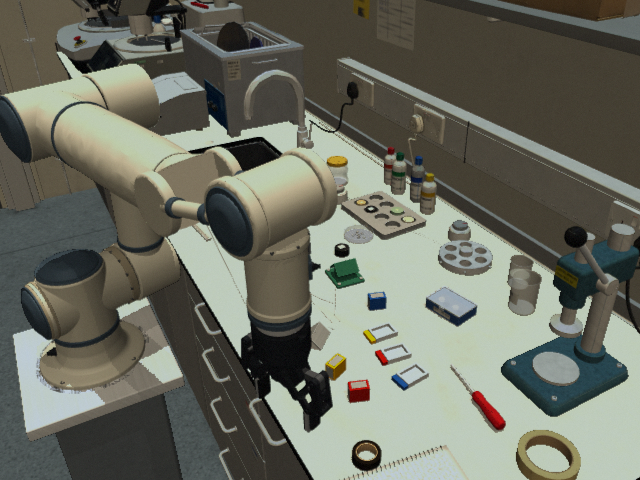

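```bash
python3 -m crank '[{"tx":0.2671,"ty":-0.0838,"tz":0.15,"rx":0,"ry":0,"rz":0.7457,"gripper":0.06},{"tx":0.2671,"ty":-0.0838,"tz":0.15,"rx":0,"ry":0,"rz":0.7457,"gripper":0.06},{"tx":0.2671,"ty":-0.0838,"tz":0.15,"rx":0,"ry":0,"rz":0.7457,"gripper":0.06},{"tx":0.2671,"ty":-0.0838,"tz":0.15,"rx":0,"ry":0,"rz":0.7457,"gripper":0.06},{"tx":0.2671,"ty":-0.0838,"tz":0.15,"rx":0,"ry":0,"rz":0.7457,"gripper":0.06},{"tx":0.2671,"ty":-0.0838,"tz":0.15,"rx":0,"ry":0,"rz":0.7457,"gripper":0.06},{"tx":0.2671,"ty":-0.0838,"tz":0.15,"rx":0,"ry":0,"rz":0.7457,"gripper":0.06},{"tx":0.2671,"ty":-0.0838,"tz":0.15,"rx":0,"ry":0,"rz":0.7457,"gripper":0.06},{"tx":0.2671,"ty":-0.0838,"tz":0.15,"rx":0,"ry":0,"rz":0.7457,"gripper":0.06},{"tx":0.2671,"ty":-0.0838,"tz":0.15,"rx":0,"ry":0,"rz":0.7457,"gripper":0.06}]' 40
python3 plan.py .4323,-.3877,.028,68 .4323,-.3877,.1,68 .561,-.3233,.08,83.5
```

```text
time: 0.98
position: [0.4328, -0.3866, 0.0985]
eef_rot: [[0.928, -0.372, -0.003], [-0.372, -0.928, 0.002], [-0.003, -0.001, -1.0]]
wrist_force: [0.1, 0.1, 0.5]
grip_width: 0.699
gripper_force: 0.0
t 0.98 pos [ 0.4328 -0.3866  0.0985] yang -111.82 open 0.0597 F [0.1 0.1 0.5] j1,6 [-0.79  1.16]
.4323,-.3877,.028,68 t [0.0001 0.0013 0.0705] r [-0.0011  0.0032  0.0031]
.4323,-.3877,.1,68 t [-0.0001  0.0012 -0.0015] r [-0.0011  0.0032  0.0031]
.561,-.3233,.08,83.5 t [ 0.0955 -0.1064  0.0183] r [-0.0015  0.003  -0.2674]
```

```bash
python3 -m crank '[{"tx":0,"ty":0.0013,"tz":0.035,"rx":0,"ry":0.003,"rz":0.003,"gripper":0.06},{"tx":0,"ty":0.0013,"tz":0.07,"rx":0,"ry":0.003,"rz":0.003,"gripper":0.06},{"tx":0,"ty":0.0013,"tz":0.07,"rx":0,"ry":0.003,"rz":0.003,"gripper":0.06},{"tx":0,"ty":0.0013,"tz":0.07,"rx":0,"ry":0.003,"rz":0.003,"gripper":0.015},{"tx":0,"ty":0.0013,"tz":0.07,"rx":0,"ry":0.003,"rz":0.003,"gripper":0.015},{"tx":0,"ty":0.0013,"tz":0.07,"rx":0,"ry":0.003,"rz":0.003,"gripper":0.015},{"tx":0,"ty":0.0013,"tz":0.07,"rx":0,"ry":0.003,"rz":0.003,"gripper":0.015},{"tx":0,"ty":0.0013,"tz":0.07,"rx":0,"ry":0.003,"rz":0.003,"gripper":0.015}]' 50
python3 -m crank '[{"tx":0,"ty":0,"tz":-0.035,"rx":0,"ry":0,"rz":0,"gripper":0.015},{"tx":0,"ty":0,"tz":-0.065,"rx":0,"ry":0,"rz":0,"gripper":0.015},{"tx":0,"ty":0,"tz":-0.065,"rx":0,"ry":0,"rz":0,"gripper":0.015}]'
python3 - <<'E'
from h import *
p,d=cams.capture("scene");cv2.imwrite("pics/scene2.png",cv2.resize(p[300:440,260:460,::-1],None,fx=4,fy=4))
E
python3 plan.py .561,-.3233,.08,83.5
```

```text
time: 1.65
position: [0.4331, -0.3911, 0.0338]
eef_rot: [[0.926, -0.378, 0.006], [-0.378, -0.926, -0.005], [0.008, 0.003, -1.0]]
wrist_force: [-1.4, -1.3, 7.0]
grip_width: 0.266
gripper_force: 50.8
time: 1.9
position: [0.4343, -0.3919, 0.1041]
eef_rot: [[0.926, -0.377, 0.012], [-0.377, -0.926, -0.01], [0.015, 0.005, -1.0]]
wrist_force: [1.0, -0.7, 0.2]
grip_width: 0.264
gripper_force: 49.9
t 1.95 pos [ 0.4338 -0.3913  0.1013] yang -112.17 open 0.0229 F [ 0.   0.2 -0.5] j1,6 [-0.79  1.16]
.561,-.3233,.08,83.5 t [ 0.0919 -0.1111  0.022 ] r [ 0.0055 -0.0116 -0.2734]
```

View pics/scene2.png

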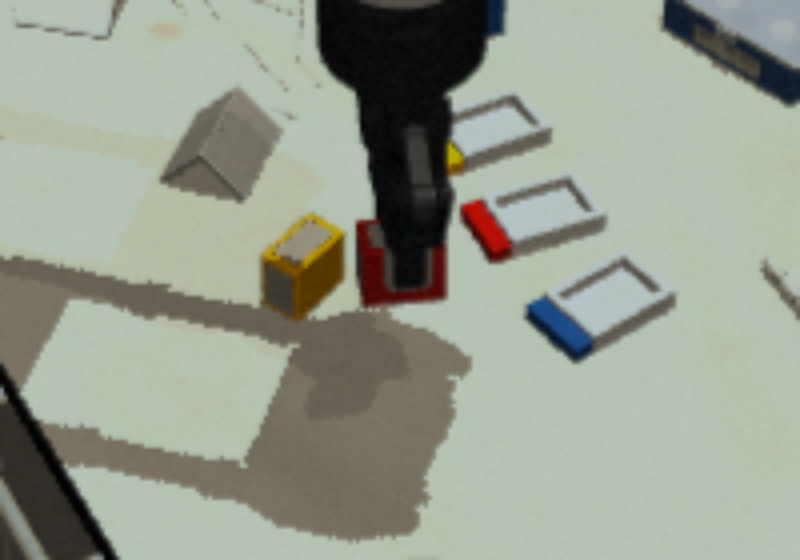

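```bash
python3 -m crank '[{"tx":0.092,"ty":-0.111,"tz":0.005,"rx":0,"ry":0,"rz":-0.2734,"gripper":0.015},{"tx":0.092,"ty":-0.111,"tz":0.005,"rx":0,"ry":0,"rz":-0.2734,"gripper":0.015},{"tx":0.092,"ty":-0.111,"tz":0.005,"rx":0,"ry":0,"rz":-0.2734,"gripper":0.015},{"tx":0.092,"ty":-0.111,"tz":0.005,"rx":0,"ry":0,"rz":-0.2734,"gripper":0.015},{"tx":0.092,"ty":-0.111,"tz":0.005,"rx":0,"ry":0,"rz":-0.2734,"gripper":0.015},{"tx":0.092,"ty":-0.111,"tz":0.005,"rx":0,"ry":0,"rz":-0.2734,"gripper":0.015},{"tx":0.092,"ty":-0.111,"tz":0.005,"rx":0,"ry":0,"rz":-0.2734,"gripper":0.015},{"tx":0.092,"ty":-0.111,"tz":0.005,"rx":0,"ry":0,"rz":-0.2734,"gripper":0.015}]' 
python3 plan.py .561,-.3233,.08,83.5
```

```text
time: 2.62
position: [0.5579, -0.3222, 0.0904]
eef_rot: [[0.993, -0.115, 0.002], [-0.115, -0.993, -0.001], [0.002, 0.001, -1.0]]
wrist_force: [-0.2, 0.0, -1.6]
grip_width: 0.269
gripper_force: 49.8
t 2.62 pos [ 0.5579 -0.3222  0.0904] yang -96.58 open 0.023 F [-0.2  0.  -1.6] j1,6 [-0.58  1.11]
.561,-.3233,.08,83.5 t [0.0032 0.0008 0.0104] r [ 0.001  -0.0023 -0.0015]
```

```bash
python3 -m crank '[{"tx":0.0032,"ty":0.0008,"tz":0.035,"rx":0,"ry":0,"rz":-0.0015,"gripper":0.015},{"tx":0.0032,"ty":0.0008,"tz":0.035,"rx":0,"ry":0,"rz":-0.0015,"gripper":0.015},{"tx":0.0032,"ty":0.0008,"tz":0.035,"rx":0,"ry":0,"rz":-0.0015,"gripper":0.015},{"tx":0.0032,"ty":0.0008,"tz":0.035,"rx":0,"ry":0,"rz":-0.0015,"gripper":0.015}]' 
python3 plan.py .561,-.3233,.04,83.5
python3 - <<'E'
from h import *
p,d=cams.capture("scene");cv2.imwrite("pics/scene3.png",cv2.resize(p[310:410,330:480,::-1],None,fx=5,fy=5,interpolation=cv2.INTER_CUBIC))
E
```

```text
time: 2.95
position: [0.5614, -0.323, 0.0561]
eef_rot: [[0.994, -0.113, 0.002], [-0.113, -0.994, -0.001], [0.002, 0.001, -1.0]]
wrist_force: [0.9, -0.5, -1.6]
grip_width: 0.27
gripper_force: 49.8
t 2.95 pos [ 0.5614 -0.323   0.0561] yang -96.48 open 0.023 F [ 0.9 -0.5 -1.6] j1,6 [-0.57  1.11]
.561,-.3233,.04,83.5 t [-0.0004  0.0003  0.0161] r [ 0.0006 -0.0023  0.0003]
```

View pics/scene3.png

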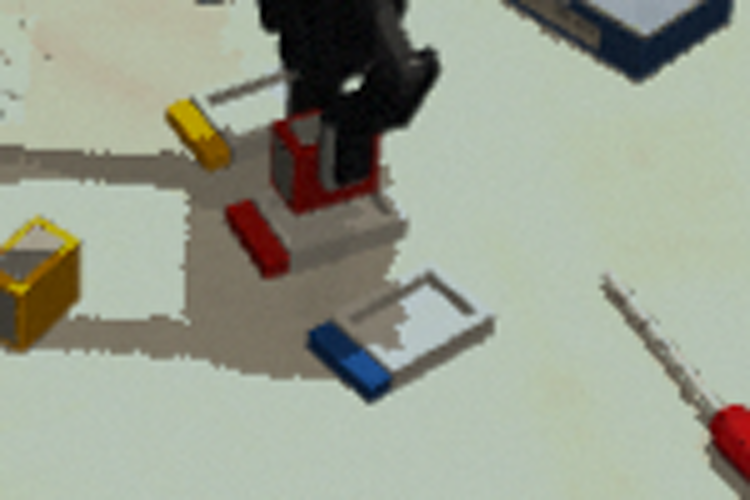

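Run:
```python
from h import *
q=lambda a:(330+a[0]/5,310+a[1]/5)
for z in(.018,.022,.026): print(z,[onplane("scene",*q(a),z)[:2].round(4) for a in((297,213),(379,188))])
# near rim outer corners of red tray at z=.012, label corners
print([onplane("scene",*q(a),.012)[:2].round(4) for a in((290,262),(407,223),(226,207),(268,272))])
```

```text
0.018 [array([ 0.5443, -0.3288]), array([ 0.5831, -0.3329])]
0.022 [array([ 0.5417, -0.3324]), array([ 0.5804, -0.3365])]
0.026 [array([ 0.5392, -0.3361]), array([ 0.5777, -0.3401])]
[array([ 0.5293, -0.3469]), array([ 0.5851, -0.3513]), array([ 0.5239, -0.3055]), array([ 0.5181, -0.3474])]
```

```bash
python3 -m crank '[{"tx":-0.001,"ty":0.0003,"tz":0.008,"rx":0,"ry":0,"rz":0,"gripper":0.015},{"tx":-0.001,"ty":0.0003,"tz":0.017,"rx":0,"ry":0,"rz":0,"gripper":0.015},{"tx":-0.001,"ty":0.0003,"tz":0.017,"rx":0,"ry":0,"rz":0,"gripper":0.015},{"tx":-0.001,"ty":0.0003,"tz":0.017,"rx":0,"ry":0,"rz":0,"gripper":0.015}]'
```

```text
time: 3.33
position: [0.5613, -0.3229, 0.0385]
eef_rot: [[0.994, -0.112, 0.003], [-0.112, -0.994, -0.002], [0.003, 0.001, -1.0]]
wrist_force: [1.0, -1.4, -0.1]
grip_width: 0.267
gripper_force: 50.6
```

```bash
python3 plan.py .561,-.323,.09,83.5 .4263,-.307,.09,113.1 .4263,-.307,.03,113.1
```

```text
t 3.33 pos [ 0.5613 -0.3229  0.0385] yang -96.42 open 0.0228 F [ 1.  -1.4 -0.1] j1,6 [-0.57  1.11]
.561,-.323,.09,83.5 t [-0.0001  0.0002 -0.0515] r [ 0.0013 -0.0034  0.0014]
.4263,-.307,.09,113.1 t [-0.1357 -0.0007 -0.052 ] r [ 0.0021 -0.003  -0.5152]
.4263,-.307,.03,113.1 t [-0.1359 -0.0007  0.008 ] r [ 0.0021 -0.003  -0.5152]
```

```bash
python3 -m crank '[{"tx":0,"ty":0,"tz":0,"rx":0,"ry":0,"rz":0,"gripper":0.045},{"tx":0,"ty":0,"tz":0,"rx":0,"ry":0,"rz":0,"gripper":0.045},{"tx":0,"ty":0,"tz":-0.03,"rx":0,"ry":0,"rz":0,"gripper":0.055},{"tx":0,"ty":0,"tz":-0.052,"rx":0,"ry":0,"rz":0,"gripper":0.055},{"tx":-0.1357,"ty":-0.0007,"tz":-0.052,"rx":0,"ry":0,"rz":-0.515,"gripper":0.055},{"tx":-0.1357,"ty":-0.0007,"tz":-0.052,"rx":0,"ry":0,"rz":-0.515,"gripper":0.055},{"tx":-0.1357,"ty":-0.0007,"tz":-0.052,"rx":0,"ry":0,"rz":-0.515,"gripper":0.055},{"tx":-0.1357,"ty":-0.0007,"tz":-0.052,"rx":0,"ry":0,"rz":-0.515,"gripper":0.055},{"tx":-0.1357,"ty":-0.0007,"tz":-0.052,"rx":0,"ry":0,"rz":-0.515,"gripper":0.055},{"tx":-0.1357,"ty":-0.0007,"tz":-0.052,"rx":0,"ry":0,"rz":-0.515,"gripper":0.055},{"tx":-0.1357,"ty":-0.0007,"tz":-0.052,"rx":0,"ry":0,"rz":-0.515,"gripper":0.055}]'
python3 - <<'E'
from h import *
p,d=cams.capture("top");np.savez("top1.npz",p=p,d=d);P=cloud("top",d)
print("red",drect(P,(423,259),16,.029)); print("slot",drect(P,(423,259),18,.006,.02))
E
python3 plan.py .4263,-.307,.03,113.1
```

```text
time: 4.25
position: [0.4273, -0.3071, 0.0908]
eef_rot: [[0.921, 0.389, 0.004], [0.389, -0.921, -0.002], [0.003, 0.003, -1.0]]
wrist_force: [0.7, 0.7, 0.0]
grip_width: 0.642
gripper_force: 0.0
red (array([ 0.5596, -0.322 ]), array([ 0.5596, -0.3214]), [38.6, 23.1], -6.2, np.float64(0.0416))
slot (array([ 0.5564, -0.3225]), array([ 0.5499, -0.3176]), [64.6, 38.6], -6.0, np.float64(0.0159))
t 4.3 pos [ 0.4274 -0.307   0.0906] yang -67.03 open 0.0553 F [-0.5  1.3  0.1] j1,6 [-0.69  0.48]
.4263,-.307,.03,113.1 t [-0.0012 -0.0006  0.0606] r [ 0.003  -0.0029 -0.0023]
```

```bash
python3 -m crank '[{"tx":-0.0005,"ty":0,"tz":0.03,"rx":0.003,"ry":-0.003,"rz":-0.002,"gripper":0.055},{"tx":-0.0005,"ty":0,"tz":0.06,"rx":0.003,"ry":-0.003,"rz":-0.002,"gripper":0.055},{"tx":-0.0005,"ty":0,"tz":0.06,"rx":0.003,"ry":-0.003,"rz":-0.002,"gripper":0.055},{"tx":-0.0005,"ty":0,"tz":0.06,"rx":0.003,"ry":-0.003,"rz":-0.002,"gripper":0.055},{"tx":-0.0005,"ty":0,"tz":0.06,"rx":0.003,"ry":-0.003,"rz":-0.002,"gripper":0.015},{"tx":-0.0005,"ty":0,"tz":0.06,"rx":0.003,"ry":-0.003,"rz":-0.002,"gripper":0.015},{"tx":-0.0005,"ty":0,"tz":0.06,"rx":0.003,"ry":-0.003,"rz":-0.002,"gripper":0.015},{"tx":-0.0005,"ty":0,"tz":0.06,"rx":0.003,"ry":-0.003,"rz":-0.002,"gripper":0.015}]' 
python3 plan.py .4263,-.307,.09,113.1 .574,-.2525,.09,87.5 .574,-.2525,.06,87.5
```

```text
time: 4.97
position: [0.4273, -0.308, 0.0327]
eef_rot: [[0.919, 0.394, 0.002], [0.394, -0.919, -0.002], [0.001, 0.003, -1.0]]
wrist_force: [0.7, 0.2, 5.4]
grip_width: 0.27
gripper_force: 50.2
t 4.97 pos [ 0.4273 -0.308   0.0327] yang -66.81 open 0.0231 F [0.7 0.2 5.4] j1,6 [-0.69  0.48]
.4263,-.307,.09,113.1 t [-0.0004 -0.0011 -0.0573] r [ 0.0029 -0.0013  0.0016]
.574,-.2525,.09,87.5 t [ 0.1568  0.007  -0.0571] r [ 0.0026 -0.0019  0.4484]
.574,-.2525,.06,87.5 t [ 0.1568  0.0069 -0.0271] r [ 0.0026 -0.0019  0.4484]
```

```bash
python3 -m crank '[{"tx":0,"ty":0,"tz":-0.035,"rx":0,"ry":0,"rz":0,"gripper":0.015},{"tx":0,"ty":0,"tz":-0.055,"rx":0,"ry":0,"rz":0,"gripper":0.015},{"tx":0.1575,"ty":0.0078,"tz":-0.055,"rx":0,"ry":0,"rz":0.45,"gripper":0.015},{"tx":0.1575,"ty":0.0078,"tz":-0.055,"rx":0,"ry":0,"rz":0.45,"gripper":0.015},{"tx":0.1575,"ty":0.0078,"tz":-0.055,"rx":0,"ry":0,"rz":0.45,"gripper":0.015},{"tx":0.1575,"ty":0.0078,"tz":-0.055,"rx":0,"ry":0,"rz":0.45,"gripper":0.015},{"tx":0.1575,"ty":0.0078,"tz":-0.055,"rx":0,"ry":0,"rz":0.45,"gripper":0.015},{"tx":0.1575,"ty":0.0078,"tz":-0.027,"rx":0,"ry":0,"rz":0.45,"gripper":0.015},{"tx":0.1575,"ty":0.0078,"tz":-0.027,"rx":0,"ry":0,"rz":0.45,"gripper":0.015},{"tx":0.1575,"ty":0.0078,"tz":-0.027,"rx":0,"ry":0,"rz":0.45,"gripper":0.015}]' 
python3 plan.py .575,-.253,.0385,87.2
```

```text
time: 5.8
position: [0.5723, -0.2516, 0.0551]
eef_rot: [[0.999, -0.045, -0.006], [-0.045, -0.999, 0.002], [-0.006, -0.002, -1.0]]
wrist_force: [-0.4, -0.5, -1.1]
grip_width: 0.268
gripper_force: 49.5
t 5.8 pos [ 0.5723 -0.2516  0.0551] yang -92.57 open 0.0228 F [-0.4 -0.5 -1.1] j1,6 [-0.47  1.15]
.575,-.253,.0385,87.2 t [0.0028 0.0013 0.0166] r [-0.0022  0.0056  0.004 ]
```

```bash
python3 -m crank '[{"tx":0.0028,"ty":0.0013,"tz":0,"rx":-0.002,"ry":0.004,"rz":0.004,"gripper":0.015},{"tx":0.0028,"ty":0.0013,"tz":0.008,"rx":-0.002,"ry":0.004,"rz":0.004,"gripper":0.015},{"tx":0.0028,"ty":0.0013,"tz":0.017,"rx":-0.002,"ry":0.004,"rz":0.004,"gripper":0.015},{"tx":0.0028,"ty":0.0013,"tz":0.018,"rx":-0.002,"ry":0.004,"rz":0.004,"gripper":0.015},{"tx":0.0028,"ty":0.0013,"tz":0.018,"rx":-0.002,"ry":0.004,"rz":0.004,"gripper":0.015}]' 
python3 plan.py .575,-.253,.1,87.2 .6178,-.1627,.1,70.5 .6178,-.1627,.032,70.5
```

```text
time: 6.22
position: [0.576, -0.2536, 0.0384]
eef_rot: [[0.999, -0.049, 0.002], [-0.049, -0.999, -0.001], [0.002, 0.001, -1.0]]
wrist_force: [0.1, -0.6, -1.5]
grip_width: 0.269
gripper_force: 49.6
t 6.22 pos [ 0.576  -0.2536  0.0384] yang -92.83 open 0.0229 F [ 0.1 -0.6 -1.5] j1,6 [-0.47  1.15]
.575,-.253,.1,87.2 t [-0.0009 -0.0005 -0.0616] r [ 0.0012 -0.0019 -0.0005]
.6178,-.1627,.1,70.5 t [ 0.0374 -0.0928 -0.0616] r [ 0.0009 -0.002   0.291 ]
.6178,-.1627,.032,70.5 t [ 0.0372 -0.0929  0.0064] r [ 0.0009 -0.002   0.291 ]
```

```bash
python3 -m crank '[{"tx":0,"ty":0,"tz":0,"rx":0,"ry":0,"rz":0,"gripper":0.045},{"tx":0,"ty":0,"tz":0,"rx":0,"ry":0,"rz":0,"gripper":0.045},{"tx":0,"ty":0,"tz":-0.03,"rx":0,"ry":0,"rz":0,"gripper":0.055},{"tx":0,"ty":0,"tz":-0.06,"rx":0,"ry":0,"rz":0,"gripper":0.055},{"tx":0.0374,"ty":-0.0928,"tz":-0.06,"rx":0,"ry":0,"rz":0.291,"gripper":0.055},{"tx":0.0374,"ty":-0.0928,"tz":-0.06,"rx":0,"ry":0,"rz":0.291,"gripper":0.055},{"tx":0.0374,"ty":-0.0928,"tz":-0.06,"rx":0,"ry":0,"rz":0.291,"gripper":0.055},{"tx":0.0374,"ty":-0.0928,"tz":-0.06,"rx":0,"ry":0,"rz":0.291,"gripper":0.055},{"tx":0.0374,"ty":-0.0928,"tz":-0.06,"rx":0,"ry":0,"rz":0.291,"gripper":0.055}]' 
python3 plan.py .6178,-.1627,.03,70.5
```

```text
time: 6.97
position: [0.6187, -0.1616, 0.0994]
eef_rot: [[0.944, -0.33, 0.003], [-0.33, -0.944, -0.002], [0.004, 0.001, -1.0]]
wrist_force: [-0.0, 0.1, 0.7]
grip_width: 0.643
gripper_force: 0.0
t 6.97 pos [ 0.6187 -0.1616  0.0994] yang -109.3 open 0.0549 F [-0.   0.1  0.7] j1,6 [-0.31  1.6 ]
.6178,-.1627,.03,70.5 t [-0.0008  0.0013  0.0694] r [ 0.0011 -0.0037  0.0035]
```

```bash
python3 -m crank '[{"tx":-0.0006,"ty":0.0008,"tz":0.035,"rx":0.001,"ry":-0.003,"rz":0.003,"gripper":0.055},{"tx":-0.0006,"ty":0.0008,"tz":0.069,"rx":0.001,"ry":-0.003,"rz":0.003,"gripper":0.055},{"tx":-0.0006,"ty":0.0008,"tz":0.069,"rx":0.001,"ry":-0.003,"rz":0.003,"gripper":0.055},{"tx":-0.0006,"ty":0.0008,"tz":0.069,"rx":0.001,"ry":-0.003,"rz":0.003,"gripper":0.055},{"tx":-0.0006,"ty":0.0008,"tz":0.069,"rx":0.001,"ry":-0.003,"rz":0.003,"gripper":0.015},{"tx":-0.0006,"ty":0.0008,"tz":0.069,"rx":0.001,"ry":-0.003,"rz":0.003,"gripper":0.015},{"tx":-0.0006,"ty":0.0008,"tz":0.069,"rx":0.001,"ry":-0.003,"rz":0.003,"gripper":0.015},{"tx":-0.0006,"ty":0.0008,"tz":0.069,"rx":0.001,"ry":-0.003,"rz":0.003,"gripper":0.015}]' 
python3 plan.py .6178,-.1627,.1,70.5 .5555,-.395,.1,96.2
```

```text
time: 7.63
position: [0.6192, -0.1641, 0.0334]
eef_rot: [[0.942, -0.336, 0.005], [-0.336, -0.942, -0.002], [0.006, -0.0, -1.0]]
wrist_force: [-0.9, -0.4, 5.2]
grip_width: 0.268
gripper_force: 50.8
t 7.63 pos [ 0.6192 -0.1641  0.0334] yang -109.66 open 0.0229 F [-0.9 -0.4  5.2] j1,6 [-0.31  1.6 ]
.6178,-.1627,.1,70.5 t [-0.0015 -0.0009 -0.0666] r [-0.0002 -0.0055 -0.0028]
.5555,-.395,.1,96.2 t [ 0.018   0.2389 -0.0665] r [ 0.001  -0.0055 -0.4513]
```

```bash
python3 -m crank '[{"tx":0,"ty":0,"tz":-0.035,"rx":0,"ry":0,"rz":0,"gripper":0.015},{"tx":0,"ty":0,"tz":-0.065,"rx":0,"ry":0,"rz":0,"gripper":0.015},{"tx":0.0192,"ty":0.2385,"tz":-0.065,"rx":0,"ry":0,"rz":-0.451,"gripper":0.015},{"tx":0.0192,"ty":0.2385,"tz":-0.065,"rx":0,"ry":0,"rz":-0.451,"gripper":0.015},{"tx":0.0192,"ty":0.2385,"tz":-0.065,"rx":0,"ry":0,"rz":-0.451,"gripper":0.015},{"tx":0.0192,"ty":0.2385,"tz":-0.065,"rx":0,"ry":0,"rz":-0.451,"gripper":0.015},{"tx":0.0192,"ty":0.2385,"tz":-0.065,"rx":0,"ry":0,"rz":-0.451,"gripper":0.015},{"tx":0.0192,"ty":0.2385,"tz":-0.065,"rx":0,"ry":0,"rz":-0.451,"gripper":0.015},{"tx":0.0192,"ty":0.2385,"tz":-0.065,"rx":0,"ry":0,"rz":-0.451,"gripper":0.015},{"tx":0.0192,"ty":0.2385,"tz":-0.025,"rx":0,"ry":0,"rz":-0.451,"gripper":0.015},{"tx":0.0192,"ty":0.2385,"tz":-0.025,"rx":0,"ry":0,"rz":-0.451,"gripper":0.015},{"tx":0.0192,"ty":0.2385,"tz":-0.025,"rx":0,"ry":0,"rz":-0.451,"gripper":0.015}]' 
python3 plan.py .5567,-.3947,.0385,96.1
```

```text
time: 8.63
position: [0.5539, -0.3931, 0.0523]
eef_rot: [[0.994, 0.108, -0.005], [0.108, -0.994, 0.004], [-0.004, -0.005, -1.0]]
wrist_force: [0.0, 0.0, -1.6]
grip_width: 0.27
gripper_force: 49.8
t 8.63 pos [ 0.5539 -0.3931  0.0523] yang -83.82 open 0.0231 F [ 0.   0.  -1.6] j1,6 [-0.67  0.8 ]
.5567,-.3947,.0385,96.1 t [0.0026 0.002  0.0138] r [-0.0047  0.0042  0.0014]
```

```bash
python3 -m crank '[{"tx":0.0026,"ty":0.002,"tz":0,"rx":-0.004,"ry":0.004,"rz":0.0,"gripper":0.015},{"tx":0.0026,"ty":0.002,"tz":0.007,"rx":-0.004,"ry":0.004,"rz":0,"gripper":0.015},{"tx":0.0026,"ty":0.002,"tz":0.014,"rx":-0.004,"ry":0.004,"rz":0.0,"gripper":0.015},{"tx":0.0026,"ty":0.002,"tz":0.015,"rx":-0.004,"ry":0.004,"rz":0.0,"gripper":0.015},{"tx":0.0026,"ty":0.002,"tz":0.015,"rx":-0.004,"ry":0.004,"rz":0.0,"gripper":0.015}]' 
python3 plan.py .5567,-.3947,.1,96.1 .4375,-.195,.1,42.9
```

```text
time: 9.05
position: [0.5582, -0.3956, 0.0394]
eef_rot: [[0.994, 0.108, 0.004], [0.108, -0.994, -0.003], [0.003, 0.003, -1.0]]
wrist_force: [-1.0, 0.3, -0.8]
grip_width: 0.268
gripper_force: 50.0
t 9.05 pos [ 0.5582 -0.3956  0.0394] yang -83.79 open 0.0229 F [-1.   0.3 -0.8] j1,6 [-0.67  0.8 ]
.5567,-.3947,.1,96.1 t [-0.0011 -0.0009 -0.0606] r [ 0.0031 -0.0035  0.002 ]
.4375,-.195,.1,42.9 t [-0.098  -0.2123 -0.0616] r [ 0.0013 -0.0047  0.9305]
```

```bash
python3 -m crank '[{"tx":0,"ty":0,"tz":0,"rx":0,"ry":0,"rz":0,"gripper":0.04},{"tx":0,"ty":0,"tz":0,"rx":0,"ry":0,"rz":0,"gripper":0.045},{"tx":0,"ty":0,"tz":-0.03,"rx":0,"ry":0,"rz":0,"gripper":0.055},{"tx":0,"ty":0,"tz":-0.06,"rx":0,"ry":0,"rz":0,"gripper":0.084},{"tx":-0.098,"ty":-0.2123,"tz":-0.061,"rx":0,"ry":0,"rz":-1,"gripper":0.084},{"tx":-0.098,"ty":-0.2123,"tz":-0.061,"rx":0,"ry":0,"rz":-1,"gripper":0.084},{"tx":-0.098,"ty":-0.2123,"tz":-0.061,"rx":0,"ry":0,"rz":-2.21,"gripper":0.084},{"tx":-0.098,"ty":-0.2123,"tz":-0.061,"rx":0,"ry":0,"rz":-2.21,"gripper":0.084},{"tx":-0.098,"ty":-0.2123,"tz":-0.061,"rx":0,"ry":0,"rz":-2.21,"gripper":0.084},{"tx":-0.098,"ty":-0.2123,"tz":-0.061,"rx":0,"ry":0,"rz":-2.21,"gripper":0.084},{"tx":-0.098,"ty":-0.2123,"tz":-0.061,"rx":0,"ry":0,"rz":-2.21,"gripper":0.084},{"tx":-0.098,"ty":-0.2123,"tz":-0.061,"rx":0,"ry":0,"rz":-2.21,"gripper":0.084}]'
python3 - <<'E'
from h import *
p,d=cams.capture("top");np.savez("top2.npz",p=p,d=d);P=cloud("top",d)
for c in((397,254),(423,259),(450,263)): print(drect(P,c,16,.029), drect(P,c,18,.006,.02)[:2])
for n,c in dict(copper=(211,290),brass=(255,292),pale=(311,309)).items():
    a=ridge(P,c,17,.021); print(n,*drect(P,c,17,.006,ang=a))
p,d=cams.capture("scene");np.savez("scene2.npz",p=p,d=d)
E
python3 plan.py .4375,-.195,.1,42.9
```

```text
time: 10.05
position: [0.4374, -0.1942, 0.1008]
eef_rot: [[0.439, 0.898, 0.007], [0.898, -0.439, -0.004], [-0.001, 0.008, -1.0]]
wrist_force: [1.2, 0.1, 0.5]
grip_width: 0.987
gripper_force: 0.0
(array([ 0.5749, -0.253 ]), array([ 0.5751, -0.2527]), [38.9, 23.2], -5.2, np.float64(0.0421)) (array([ 0.569 , -0.2518]), array([ 0.5591, -0.247 ]))
(array([ 0.5595, -0.322 ]), array([ 0.5593, -0.3214]), [38.6, 23.3], -7.3, np.float64(0.0422)) (array([ 0.5561, -0.3223]), array([ 0.5497, -0.3175]))
(array([ 0.555 , -0.3954]), array([ 0.5548, -0.3945]), [39.1, 24.5], 8.5, np.float64(0.0423)) (array([ 0.5495, -0.3934]), array([ 0.5425, -0.3905]))
copper [0.4649 0.2319] [0.4641 0.2301] [56.9, 42.6] -25.9 0.027
brass [0.4614 0.1155] [0.4618 0.1153] [57.5, 42.6] 58.4 0.0272
pale [ 0.4214 -0.0301] [ 0.4214 -0.0299] [57.0, 42.3] -42.0 0.0261
t 10.15 pos [ 0.4379 -0.1952  0.1007] yang -26.4 open 0.0839 F [0.7 0.3 0.5] j1,6 [-0.49 -0.03]
.4375,-.195,.1,42.9 t [-0.     -0.0004  0.0007] r [ 0.0062  0.0055 -1.2095]
```

```bash
python3 -m crank '[{"tx":-0.0007,"ty":-0.0004,"tz":0.03,"rx":0,"ry":0,"rz":-1.2095,"gripper":0.084},{"tx":-0.0007,"ty":-0.0004,"tz":0.03,"rx":0,"ry":0,"rz":-1.2095,"gripper":0.084},{"tx":-0.0007,"ty":-0.0004,"tz":0.03,"rx":0,"ry":0,"rz":-1.2095,"gripper":0.084},{"tx":-0.0007,"ty":-0.0004,"tz":0.03,"rx":0,"ry":0,"rz":-1.2095,"gripper":0.084},{"tx":-0.0007,"ty":-0.0004,"tz":0.03,"rx":0,"ry":0,"rz":-1.2095,"gripper":0.084},{"tx":-0.0007,"ty":-0.0004,"tz":0.03,"rx":0,"ry":0,"rz":-1.2095,"gripper":0.084},{"tx":-0.0007,"ty":-0.0004,"tz":0.03,"rx":0,"ry":0,"rz":-1.2095,"gripper":0.084},{"tx":-0.0007,"ty":-0.0004,"tz":0.03,"rx":0,"ry":0,"rz":-1.2095,"gripper":0.084},{"tx":-0.0007,"ty":-0.0004,"tz":0.03,"rx":0,"ry":0,"rz":-1.2095,"gripper":0.084},{"tx":-0.0007,"ty":-0.0004,"tz":0.03,"rx":0,"ry":0,"rz":-1.2095,"gripper":0.084},{"tx":-0.0007,"ty":-0.0004,"tz":0.03,"rx":0,"ry":0,"rz":-1.2095,"gripper":0.084},{"tx":-0.0007,"ty":-0.0004,"tz":0.03,"rx":0,"ry":0,"rz":-1.2095,"gripper":0.084}]' 
python3 plan.py .437,-.1945,.035,42.9
```

```text
time: 11.15
position: [0.4373, -0.1962, 0.0699]
eef_rot: [[-0.675, 0.738, 0.005], [0.738, 0.675, -0.004], [-0.006, 0.001, -1.0]]
wrist_force: [0.0, -0.1, 0.2]
grip_width: 0.981
gripper_force: 0.0
t 11.15 pos [ 0.4373 -0.1962  0.0699] yang 42.45 open 0.0838 F [ 0.  -0.1  0.2] j1,6 [-0.49 -1.23]
.437,-.1945,.035,42.9 t [0.0017 0.0009 0.0349] r [ 0.0013  0.006  -0.0079]
```

```bash
python3 -m crank '[{"tx":0.0015,"ty":0.0009,"tz":0.02,"rx":0.001,"ry":0.005,"rz":-0.008,"gripper":0.084},{"tx":0.0015,"ty":0.0009,"tz":0.035,"rx":0.001,"ry":0.005,"rz":-0.008,"gripper":0.084},{"tx":0.0015,"ty":0.0009,"tz":0.035,"rx":0.001,"ry":0.005,"rz":-0.008,"gripper":0.084},{"tx":0.0015,"ty":0.0009,"tz":0.035,"rx":0.001,"ry":0.005,"rz":-0.008,"gripper":0.05},{"tx":0.0015,"ty":0.0009,"tz":0.035,"rx":0.001,"ry":0.005,"rz":-0.008,"gripper":0.05},{"tx":0.0015,"ty":0.0009,"tz":0.035,"rx":0.001,"ry":0.005,"rz":-0.008,"gripper":0.05},{"tx":0.0015,"ty":0.0009,"tz":0.035,"rx":0.001,"ry":0.005,"rz":-0.008,"gripper":0.05}]' 50
python3 plan.py .437,-.1945,.1,42.9 
python3 -m crank '[{"tx":0,"ty":0,"tz":-0.03,"rx":0,"ry":0,"rz":0,"gripper":0.05},{"tx":0,"ty":0,"tz":-0.065,"rx":0,"ry":0,"rz":0,"gripper":0.05},{"tx":0,"ty":0,"tz":-0.065,"rx":0,"ry":0,"rz":0,"gripper":0.05},{"tx":0,"ty":0,"tz":-0.065,"rx":0,"ry":0,"rz":0,"gripper":0.05}]'
python3 - <<'E'
from h import *
p,d=cams.capture("scene");cv2.imwrite("pics/scene4.png",cv2.resize(p[240:360,240:400,::-1],None,fx=5,fy=5,interpolation=cv2.INTER_CUBIC))
E
python3 plan.py .611,-.019,.11,-2.6
```

```text
time: 11.73
position: [0.4379, -0.1947, 0.0365]
eef_rot: [[-0.684, 0.729, 0.003], [0.729, 0.684, -0.001], [-0.003, 0.001, -1.0]]
wrist_force: [-0.7, 1.0, 4.3]
grip_width: 0.671
gripper_force: 52.4
t 11.73 pos [ 0.4379 -0.1947  0.0365] yang 43.19 open 0.0573 F [-0.7  1.   4.3] j1,6 [-0.49 -1.24]
.437,-.1945,.1,42.9 t [ 0.0005 -0.0005 -0.0635] r [0.0013 0.0031 0.0051]
time: 12.07
position: [0.4384, -0.1952, 0.1028]
eef_rot: [[-0.685, 0.729, 0.006], [0.729, 0.685, -0.003], [-0.006, 0.002, -1.0]]
wrist_force: [0.3, 0.6, -1.4]
grip_width: 0.661
gripper_force: 53.4
t 12.12 pos [ 0.4374 -0.1946  0.1007] yang 43.22 open 0.0574 F [-0.6 -0.1 -1.8] j1,6 [-0.49 -1.24]
.611,-.019,.11,-2.6 t [ 0.0091  0.2468 -0.0092] r [0.0019 0.0024 0.7996]
```

View pics/scene4.png

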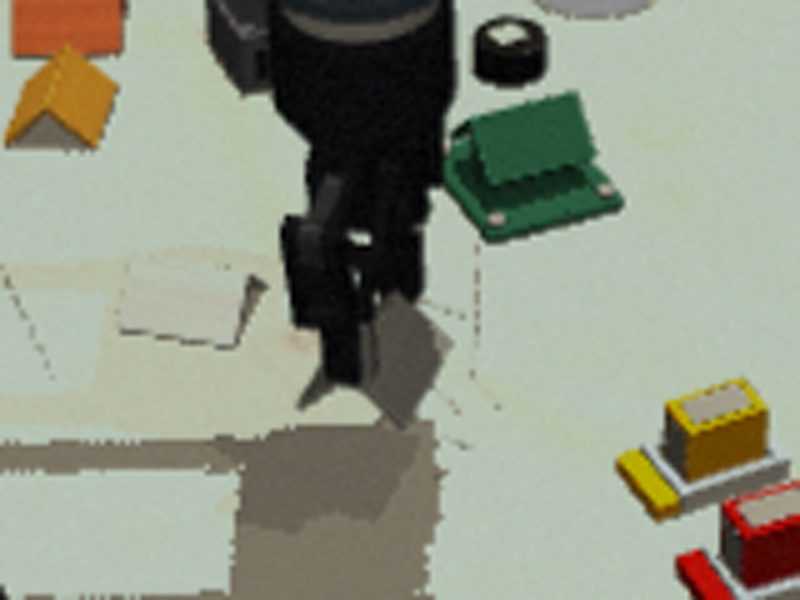

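```bash
python3 - <<'E'
from h import *
for f in("top0.npz","top1.npz","top2.npz"):
    D=np.load(f);P=cloud("top",D["d"]);p=D["p"]
    print("base",rect("top",p,(308,237),28,.008,sel=lambda L:L[...,1]<122))
    for z in(.040,.044): a=ridge(P,(308,237),16,z);print(a,drect(P,(308,237),20,.025,ang=a))
E
python3 plan.py .611,-.019,.11,-3
```

```text
base (array([ 0.61152606, -0.01899817]), (84.6, 76.4), 85.00138092041016, 6216.124235785217)
-5.2481856 (array([ 0.6098, -0.0183]), array([ 0.6099, -0.0184]), [57.3, 45.8], np.float32(-5.2), np.float64(0.0481))
-2.8678248 (array([ 0.6099, -0.0184]), array([ 0.6099, -0.0184]), [57.3, 45.6], np.float32(-2.9), np.float64(0.0481))
base (array([ 0.61145898, -0.01881694]), (84.4, 76.6), 85.04464721679688, 6185.862335586222)
-5.26215 (array([ 0.6098, -0.0181]), array([ 0.6099, -0.0184]), [57.5, 46.4], np.float32(-5.3), np.float64(0.0482))
-5.963041 (array([ 0.6098, -0.018 ]), array([ 0.6099, -0.0184]), [57.5, 46.3], np.float32(-6.0), np.float64(0.0482))
base (array([ 0.61134808, -0.01883433]), (84.7, 76.4), 84.96388244628906, 6185.163693546958)
-5.1190047 (array([ 0.6099, -0.018 ]), array([ 0.6098, -0.0185]), [57.6, 47.1], np.float32(-5.1), np.float64(0.048))
-5.97095 (array([ 0.6098, -0.0181]), array([ 0.6098, -0.0185]), [57.5, 46.9], np.float32(-6.0), np.float64(0.048))
t 12.12 pos [ 0.4374 -0.1946  0.1007] yang 43.22 open 0.0574 F [-0.6 -0.1 -1.8] j1,6 [-0.49 -1.24]
.611,-.019,.11,-3 t [ 0.0091  0.2468 -0.0092] r [0.0019 0.0024 0.8066]
```

```bash
python3 -m crank '[{"tx":0.0091,"ty":0.247,"tz":-0.005,"rx":0,"ry":0,"rz":0.841,"gripper":0.05},{"tx":0.0091,"ty":0.247,"tz":-0.005,"rx":0,"ry":0,"rz":0.841,"gripper":0.05},{"tx":0.0091,"ty":0.247,"tz":-0.005,"rx":0,"ry":0,"rz":0.841,"gripper":0.05},{"tx":0.0091,"ty":0.247,"tz":-0.005,"rx":0,"ry":0,"rz":0.841,"gripper":0.05},{"tx":0.0091,"ty":0.247,"tz":-0.005,"rx":0,"ry":0,"rz":0.841,"gripper":0.05},{"tx":0.0091,"ty":0.247,"tz":-0.005,"rx":0,"ry":0,"rz":0.841,"gripper":0.05},{"tx":0.0091,"ty":0.247,"tz":-0.005,"rx":0,"ry":0,"rz":0.841,"gripper":0.05},{"tx":0.0091,"ty":0.247,"tz":-0.005,"rx":0,"ry":0,"rz":0.841,"gripper":0.05},{"tx":0.0091,"ty":0.247,"tz":-0.005,"rx":0,"ry":0,"rz":0.841,"gripper":0.05},{"tx":0.0091,"ty":0.247,"tz":-0.005,"rx":0,"ry":0,"rz":0.841,"gripper":0.05}]'
python3 plan.py .6112,-.0189,.07,-5
```

```text
time: 12.95
position: [0.6095, -0.0191, 0.1033]
eef_rot: [[0.084, 0.996, -0.002], [0.996, -0.084, -0.001], [-0.001, -0.002, -1.0]]
wrist_force: [-0.7, 0.6, -1.6]
grip_width: 0.662
gripper_force: 53.5
t 12.95 pos [ 0.6095 -0.0191  0.1033] yang -4.81 open 0.0565 F [-0.7  0.6 -1.6] j1,6 [-0.09 -0.  ]
.6112,-.0189,.07,-5 t [0.0004 0.0017 0.0333] r [-0.0021  0.0009  0.0033]
```

```bash
python3 -m crank '[{"tx":0.0004,"ty":0.0012,"tz":0.02,"rx":-0.001,"ry":0.001,"rz":0.003,"gripper":0.05},{"tx":0.0004,"ty":0.0012,"tz":0.032,"rx":-0.001,"ry":0.001,"rz":0.003,"gripper":0.05},{"tx":0.0004,"ty":0.0012,"tz":0.032,"rx":-0.001,"ry":0.001,"rz":0.003,"gripper":0.05},{"tx":0.0004,"ty":0.0012,"tz":0.032,"rx":-0.001,"ry":0.001,"rz":0.003,"gripper":0.05},{"tx":0.0004,"ty":0.0012,"tz":0.032,"rx":-0.001,"ry":0.001,"rz":0.003,"gripper":0.05}]'
python3 plan.py .6112,-.0189,.07,-5
python3 - <<'E'
from h import *
p,d=cams.capture("scene");cv2.imwrite("pics/scene5.png",cv2.resize(p[210:310,290:420,::-1],None,fx=6,fy=6,interpolation=cv2.INTER_CUBIC))
E
```

```text
time: 13.37
position: [0.6117, -0.0188, 0.0731]
eef_rot: [[0.089, 0.996, 0.002], [0.996, -0.089, 0.0], [0.001, 0.002, -1.0]]
wrist_force: [1.1, 0.1, -1.3]
grip_width: 0.664
gripper_force: 53.6
t 13.37 pos [ 0.6117 -0.0188  0.0731] yang -5.13 open 0.0567 F [ 1.1  0.1 -1.3] j1,6 [-0.09  0.  ]
.6112,-.0189,.07,-5 t [-0.0002 -0.0004  0.0031] r [ 0.0016 -0.0006 -0.0022]
```

View pics/scene5.png

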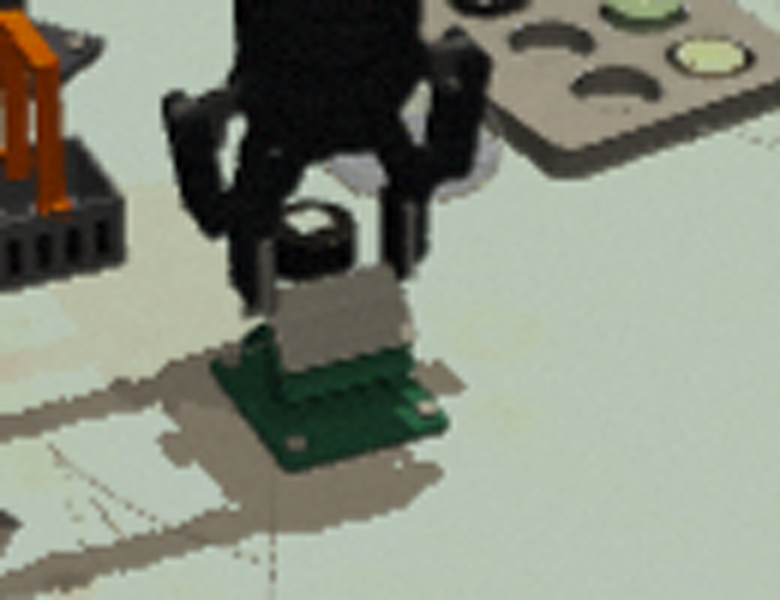

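```bash
python3 -m crank '[{"tx":-0.0002,"ty":-0.0003,"tz":0.004,"rx":0.001,"ry":0,"rz":-0.002,"gripper":0.05},{"tx":-0.0002,"ty":-0.0003,"tz":0.004,"rx":0.001,"ry":0,"rz":-0.002,"gripper":0.05},{"tx":-0.0002,"ty":-0.0003,"tz":0.004,"rx":0.001,"ry":0,"rz":-0.002,"gripper":0.05},{"tx":-0.0002,"ty":-0.0003,"tz":0.004,"rx":0.001,"ry":0,"rz":-0.002,"gripper":0.072},{"tx":-0.0002,"ty":-0.0003,"tz":0.004,"rx":0.001,"ry":0,"rz":-0.002,"gripper":0.072},{"tx":-0.0002,"ty":-0.0003,"tz":0.004,"rx":0.001,"ry":0,"rz":-0.002,"gripper":0.072},{"tx":-0.0002,"ty":-0.0003,"tz":0.014,"rx":0.001,"ry":0,"rz":-0.002,"gripper":0.072},{"tx":-0.0002,"ty":-0.0003,"tz":0.014,"rx":0.001,"ry":0,"rz":-0.002,"gripper":0.072}]'
python3 -m crank '[{"tx":0,"ty":0,"tz":0,"rx":0,"ry":0,"rz":0,"gripper":0.05},{"tx":0,"ty":0,"tz":0,"rx":0,"ry":0,"rz":0,"gripper":0.05},{"tx":0,"ty":0,"tz":0,"rx":0,"ry":0,"rz":0,"gripper":0.05},{"tx":0,"ty":0,"tz":0,"rx":0,"ry":0,"rz":0,"gripper":0.05}]' 20
python3 plan.py .6112,-.0189,.1,-5
```

```text
time: 14.08
position: [0.6109, -0.0183, 0.0568]
eef_rot: [[0.087, 0.996, -0.001], [0.996, -0.087, 0.001], [0.001, -0.002, -1.0]]
wrist_force: [-0.4, 0.3, -1.1]
grip_width: 0.841
gripper_force: 0.0
time: 14.42
position: [0.6112, -0.0183, 0.0579]
eef_rot: [[0.087, 0.996, -0.001], [0.996, -0.087, 0.001], [0.001, -0.001, -1.0]]
wrist_force: [0.0, -0.2, -4.7]
grip_width: 0.692
gripper_force: 24.4
t 14.42 pos [ 0.6112 -0.0183  0.0579] yang -5.0 open 0.0591 F [ 0.  -0.2 -4.7] j1,6 [-0.09  0.  ]
.6112,-.0189,.1,-5 t [-0.0005 -0.     -0.0421] r [-0.0006 -0.0007 -0.    ]
```

```bash
python3 -m crank '[{"tx":0,"ty":0,"tz":0,"rx":0,"ry":0,"rz":0,"gripper":0.08},{"tx":0,"ty":0,"tz":0,"rx":0,"ry":0,"rz":0,"gripper":0.08},{"tx":0,"ty":0,"tz":-0.025,"rx":0,"ry":0,"rz":0,"gripper":0.084},{"tx":0,"ty":0,"tz":-0.05,"rx":0,"ry":0,"rz":0,"gripper":0.084},{"tx":0,"ty":0,"tz":-0.05,"rx":0,"ry":0,"rz":0,"gripper":0.084}]' 50
cat > look.py <<'E'
from h import *
import sys
p,d=cams.capture("top");np.savez(sys.argv[1],p=p,d=d);P=cloud("top",d)
for n,c in dict(copper=(211,290),brass=(255,292),pale=(311,309),saddle=(308,237)).items():
    try:
        lo,rz=(.025,.046) if n=="saddle" else (.006,.021)
        a=ridge(P,c,17,rz); r=drect(P,c,17,lo,ang=a); print(n,(r[0]+[.0013,-.0006]).round(4),*r[2:])
    except Exception as e: print(n,e)
E
python3 look.py top3.npz
python3 plan.py .4227,-.0307,.1,-43.5
```

```text
time: 14.83
position: [0.6142, -0.0186, 0.1158]
eef_rot: [[0.087, 0.996, 0.011], [0.996, -0.087, -0.0], [0.001, 0.011, -1.0]]
wrist_force: [0.1, -0.4, 1.3]
grip_width: 0.984
gripper_force: 0.0
copper [0.4663 0.2313] [56.8, 42.3] -27.7 0.0266
brass [0.4508 0.0443] [28.1, 49.5] -73.5 0.4776
pale [ 0.4249 -0.0298] [51.3, 47.5] -88.2 0.4833
saddle [ 0.5741 -0.0206] [55.7, 53.4] -87.1 0.4439
t 14.88 pos [ 0.6137 -0.0186  0.1136] yang -5.0 open 0.0838 F [ 0.6  0.6 -0.2] j1,6 [-0.09  0.  ]
.4227,-.0307,.1,-43.5 t [-0.0288 -0.1893  0.0119] r [ 0.0081 -0.0036  0.6719]
```

```bash
python3 plan.py .45,.0,.12,-15 .4663,.2313,.12,-26.5 .4663,.2313,.07,-26.5
```

```text
t 14.88 pos [ 0.6137 -0.0186  0.1136] yang -5.0 open 0.0838 F [ 0.6  0.6 -0.2] j1,6 [-0.09  0.  ]
.45,.0,.12,-15 t [ 0.0042 -0.1647 -0.0078] r [ 0.0085 -0.0015  0.1745]
.4663,.2313,.12,-26.5 t [ 0.2361 -0.1686 -0.0077] r [ 0.0084 -0.0023  0.3752]
.4663,.2313,.07,-26.5 t [ 0.236  -0.169   0.0423] r [ 0.0084 -0.0023  0.3752]
```

```bash
python3 -m crank '[{"tx":0.004,"ty":-0.165,"tz":-0.008,"rx":0,"ry":0,"rz":0.1745,"gripper":0.084},{"tx":0.004,"ty":-0.165,"tz":-0.008,"rx":0,"ry":0,"rz":0.1745,"gripper":0.084},{"tx":0.004,"ty":-0.165,"tz":-0.008,"rx":0,"ry":0,"rz":0.1745,"gripper":0.084},{"tx":0.004,"ty":-0.165,"tz":-0.008,"rx":0,"ry":0,"rz":0.1745,"gripper":0.084},{"tx":0.236,"ty":-0.169,"tz":-0.008,"rx":0,"ry":0,"rz":0.375,"gripper":0.084},{"tx":0.236,"ty":-0.169,"tz":-0.008,"rx":0,"ry":0,"rz":0.375,"gripper":0.084},{"tx":0.236,"ty":-0.169,"tz":-0.008,"rx":0,"ry":0,"rz":0.375,"gripper":0.084},{"tx":0.236,"ty":-0.169,"tz":-0.008,"rx":0,"ry":0,"rz":0.375,"gripper":0.084},{"tx":0.236,"ty":-0.169,"tz":-0.008,"rx":0,"ry":0,"rz":0.375,"gripper":0.084},{"tx":0.236,"ty":-0.169,"tz":-0.008,"rx":0,"ry":0,"rz":0.375,"gripper":0.084},{"tx":0.236,"ty":-0.169,"tz":0.042,"rx":0,"ry":0,"rz":0.375,"gripper":0.084},{"tx":0.236,"ty":-0.169,"tz":0.042,"rx":0,"ry":0,"rz":0.375,"gripper":0.084}]'
python3 look.py top4.npz
python3 plan.py .4663,.2313,.036,-26.5
```

```text
time: 15.88
position: [0.4614, 0.2325, 0.0617]
eef_rot: [[0.443, 0.897, -0.005], [0.897, -0.443, -0.002], [-0.004, -0.004, -1.0]]
wrist_force: [-0.9, -1.0, -1.5]
grip_width: 0.986
gripper_force: 0.0
copper [0.4554 0.1924] [87.9, 75.2] 45.9 0.4079
brass [0.4331 0.1431] [39.1, 23.4] 57.2 0.0252
pale [ 0.4236 -0.0298] [57.3, 42.8] -42.7 0.027
saddle [ 0.6113 -0.0187] [58.2, 48.0] -3.9 0.0537
t 15.93 pos [0.4606 0.231  0.061 ] yang -26.38 open 0.0837 F [-1.4 -1.6 -1.7] j1,6 [0.4  0.86]
.4663,.2313,.036,-26.5 t [0.0029 0.0051 0.0249] r [-0.0059  0.0066  0.0021]
```

```bash
python3 -m crank '[{"tx":0.0025,"ty":0.0045,"tz":0,"rx":-0.004,"ry":0.005,"rz":0.002,"gripper":0.084},{"tx":0.0025,"ty":0.0045,"tz":0.012,"rx":-0.004,"ry":0.005,"rz":0.002,"gripper":0.084},{"tx":0.0025,"ty":0.0045,"tz":0.025,"rx":-0.004,"ry":0.005,"rz":0.002,"gripper":0.084},{"tx":0.0025,"ty":0.0045,"tz":0.025,"rx":-0.004,"ry":0.005,"rz":0.002,"gripper":0.084},{"tx":0.0025,"ty":0.0045,"tz":0.025,"rx":-0.004,"ry":0.005,"rz":0.002,"gripper":0.05},{"tx":0.0025,"ty":0.0045,"tz":0.025,"rx":-0.004,"ry":0.005,"rz":0.002,"gripper":0.05},{"tx":0.0025,"ty":0.0045,"tz":0.025,"rx":-0.004,"ry":0.005,"rz":0.002,"gripper":0.05},{"tx":0.0025,"ty":0.0045,"tz":0.025,"rx":-0.004,"ry":0.005,"rz":0.002,"gripper":0.05}]' 50
python3 plan.py .4663,.2313,.13,-26.5 .45,0,.13,-15 .6112,-.0186,.13,-5
```

```text
time: 16.6
position: [0.4701, 0.2318, 0.0439]
eef_rot: [[0.448, 0.894, 0.01], [0.894, -0.448, 0.004], [0.008, 0.007, -1.0]]
wrist_force: [-0.1, -1.2, 4.8]
grip_width: 0.583
gripper_force: 3.5
t 16.6 pos [0.4701 0.2318 0.0439] yang -26.62 open 0.0498 F [-0.1 -1.2  4.8] j1,6 [0.39 0.86]
.4663,.2313,.13,-26.5 t [-0.0015 -0.0026 -0.0861] r [ 0.0069 -0.008  -0.0021]
.45,0,.13,-15 t [-0.2156  0.0865 -0.0872] r [ 0.0076 -0.0073 -0.2028]
.6112,-.0186,.13,-5 t [-0.16    0.2389 -0.0857] r [ 0.0083 -0.0066 -0.3773]
```

Run:
```python
from h import *
p,d=cams.capture("scene");c=proj("scene",[.466,.231,.03]).astype(int);print(c)
cv2.imwrite("pics/scene6.png",cv2.resize(p[c[1]-55:c[1]+55,c[0]-75:c[0]+75,::-1],None,fx=5,fy=5,interpolation=cv2.INTER_CUBIC))
```

```text
[253 237]
```

View pics/scene6.png

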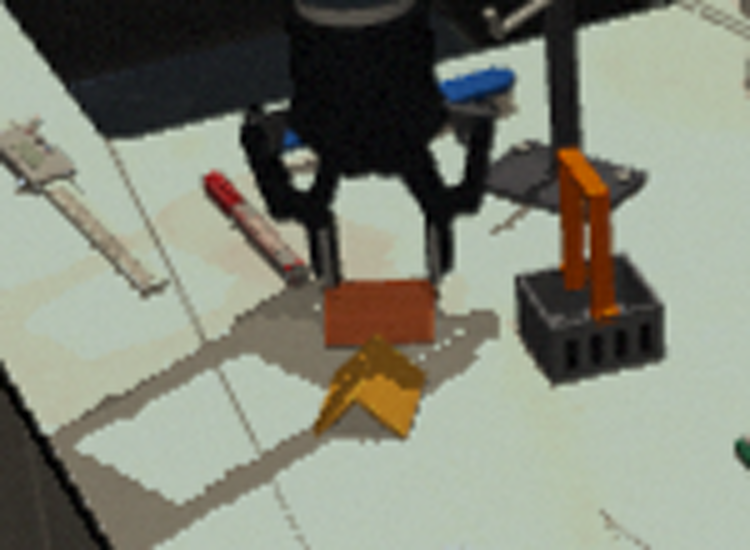

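```bash
python3 -m crank '[{"tx":0,"ty":0,"tz":-0.003,"rx":0,"ry":0,"rz":0,"gripper":0.084},{"tx":0,"ty":0,"tz":-0.003,"rx":0,"ry":0,"rz":0,"gripper":0.084},{"tx":0,"ty":0,"tz":-0.003,"rx":0,"ry":0,"rz":0,"gripper":0.084},{"tx":0,"ty":0,"tz":-0.003,"rx":0,"ry":0,"rz":0,"gripper":0.084},{"tx":0,"ty":0,"tz":-0.003,"rx":0,"ry":0,"rz":0,"gripper":0.084}]' 50
python3 plan.py .4663,.2313,.034,-26.5
python3 - <<'E'
from h import *
p,d=cams.capture("scene");np.savez("scene7.npz",p=p,d=d)
P=cloud("scene",d)
# copper ridge seen from the side camera: reddish pixels, highest ones
lab=cv2.cvtColor(p,cv2.COLOR_RGB2LAB).astype(int)
c=proj("scene",[.466,.231,.03]).astype(int); m=np.zeros((480,640),bool); m[c[1]-25:c[1]+30,c[0]-30:c[0]+30]=1
m&=(lab[...,1]>142)&(lab[...,2]<170); 
k=m&(P[...,2]>.02); h=P[k]; print(k.sum(),h.mean(0), np.percentile(h[:,2],95))
l=cv2.fitLine((h[:,:2]*1000).astype(np.float32),cv2.DIST_L2,0,.01,.01).ravel();print(np.degrees(np.arctan2(l[1],l[0]))); t=h[:,:2]@l[:2]; e=np.percentile(t,[3,97]); print(e, l[:2]*e.mean()+ (np.eye(2)-np.outer(l[:2],l[:2]))@h[:,:2].mean(0))
E
```

```text
time: 17.07
position: [0.4687, 0.2317, 0.0444]
eef_rot: [[0.448, 0.894, 0.006], [0.894, -0.448, 0.003], [0.005, 0.004, -1.0]]
wrist_force: [0.2, 0.1, -0.4]
grip_width: 0.982
gripper_force: 0.0
t 17.07 pos [0.4687 0.2317 0.0444] yang -26.6 open 0.0839 F [ 0.2  0.1 -0.4] j1,6 [0.39 0.86]
.4663,.2313,.034,-26.5 t [-0.0015 -0.002   0.0104] r [ 0.0038 -0.0054 -0.0017]
91 [0.46423664 0.22444057 0.02438504] 0.02835451570604247
-31.57264
[0.24980915 0.30544562] [0.46391359 0.22463911]
```

```bash
python3 -m crank '[{"tx":-0.0015,"ty":-0.002,"tz":0.005,"rx":0.003,"ry":-0.004,"rz":0,"gripper":0.084},{"tx":-0.0015,"ty":-0.002,"tz":0.0105,"rx":0.003,"ry":-0.004,"rz":0,"gripper":0.084},{"tx":-0.0015,"ty":-0.002,"tz":0.0105,"rx":0.003,"ry":-0.004,"rz":0,"gripper":0.084},{"tx":-0.0015,"ty":-0.002,"tz":0.0105,"rx":0.003,"ry":-0.004,"rz":0,"gripper":0.084}]' 50
python3 -m crank '[{"tx":0,"ty":0,"tz":0,"rx":0,"ry":0,"rz":0,"gripper":0.05},{"tx":0,"ty":0,"tz":0,"rx":0,"ry":0,"rz":0,"gripper":0.05},{"tx":0,"ty":0,"tz":0,"rx":0,"ry":0,"rz":0,"gripper":0.05},{"tx":0,"ty":0,"tz":0,"rx":0,"ry":0,"rz":0,"gripper":0.05}]' 50
python3 plan.py .4663,.2313,.13,-26.5 .45,0,.13,-15 .6112,-.0186,.13,-5
```

```text
time: 17.45
position: [0.466, 0.2311, 0.0333]
eef_rot: [[0.448, 0.894, 0.0], [0.894, -0.448, 0.0], [0.001, 0.0, -1.0]]
wrist_force: [0.8, 0.3, 1.1]
grip_width: 0.982
gripper_force: 0.0
time: 17.78
position: [0.467, 0.2315, 0.0351]
eef_rot: [[0.448, 0.894, 0.003], [0.894, -0.448, 0.002], [0.003, 0.002, -1.0]]
wrist_force: [-0.7, 0.1, 3.8]
grip_width: 0.67
gripper_force: 52.8
t 17.78 pos [0.467  0.2315 0.0351] yang -26.6 open 0.0572 F [-0.7  0.1  3.8] j1,6 [0.39 0.86]
.4663,.2313,.13,-26.5 t [-0.0002 -0.0003 -0.0949] r [ 0.002  -0.0027 -0.0018]
.45,0,.13,-15 t [-0.2143  0.0887 -0.0953] r [ 0.0023 -0.0025 -0.2025]
.6112,-.0186,.13,-5 t [-0.1587  0.2411 -0.0949] r [ 0.0025 -0.0023 -0.3771]
```

```bash
python3 -m crank '[{"tx":0,"ty":0,"tz":-0.035,"rx":0,"ry":0,"rz":0,"gripper":0.05},{"tx":0,"ty":0,"tz":-0.07,"rx":0,"ry":0,"rz":0,"gripper":0.05},{"tx":-0.214,"ty":0.089,"tz":-0.09,"rx":0,"ry":0,"rz":-0.2,"gripper":0.05},{"tx":-0.214,"ty":0.089,"tz":-0.09,"rx":0,"ry":0,"rz":-0.2,"gripper":0.05},{"tx":-0.214,"ty":0.089,"tz":-0.09,"rx":0,"ry":0,"rz":-0.2,"gripper":0.05},{"tx":-0.214,"ty":0.089,"tz":-0.09,"rx":0,"ry":0,"rz":-0.2,"gripper":0.05},{"tx":-0.214,"ty":0.089,"tz":-0.09,"rx":0,"ry":0,"rz":-0.2,"gripper":0.05},{"tx":-0.1587,"ty":0.241,"tz":-0.085,"rx":0.002,"ry":0,"rz":-0.377,"gripper":0.05},{"tx":-0.1587,"ty":0.241,"tz":-0.085,"rx":0.002,"ry":0,"rz":-0.377,"gripper":0.05},{"tx":-0.1587,"ty":0.241,"tz":-0.085,"rx":0.002,"ry":0,"rz":-0.377,"gripper":0.05},{"tx":-0.1587,"ty":0.241,"tz":-0.085,"rx":0.002,"ry":0,"rz":-0.377,"gripper":0.05},{"tx":-0.1587,"ty":0.241,"tz":-0.07,"rx":0.002,"ry":0,"rz":-0.377,"gripper":0.05}]'
python3 -m crank '[{"tx":0,"ty":0,"tz":0.01,"rx":0,"ry":0,"rz":0,"gripper":0.05},{"tx":0,"ty":0,"tz":0.01,"rx":0,"ry":0,"rz":0,"gripper":0.05},{"tx":0,"ty":0,"tz":0.01,"rx":0,"ry":0,"rz":0,"gripper":0.05},{"tx":0,"ty":0,"tz":0.01,"rx":0,"ry":0,"rz":0,"gripper":0.05}]'
python3 plan.py .6112,-.0186,.074,-5
```

```text
time: 18.78
position: [0.617, -0.0213, 0.1036]
eef_rot: [[0.09, 0.996, 0.004], [0.996, -0.09, 0.0], [0.001, 0.004, -1.0]]
wrist_force: [-0.9, 0.4, -1.7]
grip_width: 0.673
gripper_force: 54.0
time: 19.12
position: [0.6102, -0.0181, 0.0954]
eef_rot: [[0.087, 0.996, 0.001], [0.996, -0.087, 0.002], [0.002, 0.001, -1.0]]
wrist_force: [-0.3, 0.5, -0.6]
grip_width: 0.674
gripper_force: 54.0
t 19.12 pos [ 0.6102 -0.0181  0.0954] yang -4.97 open 0.0576 F [-0.3  0.5 -0.6] j1,6 [-0.09  0.  ]
.6112,-.0186,.074,-5 t [-0.0005  0.001   0.0214] r [ 0.001  -0.0017  0.0006]
```

```bash
python3 -m crank '[{"tx":-0.0005,"ty":0.001,"tz":0.012,"rx":0,"ry":-0.001,"rz":0,"gripper":0.05},{"tx":-0.0005,"ty":0.001,"tz":0.0215,"rx":0,"ry":-0.001,"rz":0,"gripper":0.05},{"tx":-0.0005,"ty":0.001,"tz":0.0215,"rx":0,"ry":-0.001,"rz":0,"gripper":0.05},{"tx":-0.0005,"ty":0.001,"tz":0.0215,"rx":0,"ry":-0.001,"rz":0,"gripper":0.05},{"tx":-0.0005,"ty":0.001,"tz":0.0215,"rx":0,"ry":-0.001,"rz":0,"gripper":0.05}]'
python3 -m crank '[{"tx":0,"ty":0,"tz":0,"rx":0,"ry":0,"rz":0,"gripper":0.072},{"tx":0,"ty":0,"tz":0,"rx":0,"ry":0,"rz":0,"gripper":0.072},{"tx":0,"ty":0,"tz":0,"rx":0,"ry":0,"rz":0,"gripper":0.072},{"tx":0,"ty":0,"tz":0.012,"rx":0,"ry":0,"rz":0,"gripper":0.072},{"tx":0,"ty":0,"tz":0.012,"rx":0,"ry":0,"rz":0,"gripper":0.072},{"tx":0,"ty":0,"tz":0.012,"rx":0,"ry":0,"rz":0,"gripper":0.072}]'
python3 -m crank '[{"tx":0,"ty":0,"tz":0,"rx":0,"ry":0,"rz":0,"gripper":0.05},{"tx":0,"ty":0,"tz":0,"rx":0,"ry":0,"rz":0,"gripper":0.05},{"tx":0,"ty":0,"tz":0,"rx":0,"ry":0,"rz":0,"gripper":0.05},{"tx":0,"ty":0,"tz":0,"rx":0,"ry":0,"rz":0,"gripper":0.05}]' 20
python3 plan.py
python3 -m crank '[{"tx":0,"ty":0,"tz":0,"rx":0,"ry":0,"rz":0,"gripper":0.08},{"tx":0,"ty":0,"tz":0,"rx":0,"ry":0,"rz":0,"gripper":0.08},{"tx":0,"ty":0,"tz":-0.025,"rx":0,"ry":0,"rz":0,"gripper":0.084},{"tx":0,"ty":0,"tz":-0.06,"rx":0,"ry":0,"rz":0,"gripper":0.084},{"tx":0,"ty":0,"tz":-0.06,"rx":0,"ry":0,"rz":0,"gripper":0.084},{"tx":0,"ty":0,"tz":-0.06,"rx":0,"ry":0,"rz":0,"gripper":0.084},{"tx":0,"ty":0,"tz":-0.06,"rx":0,"ry":0,"rz":0,"gripper":0.084}]' 50
python3 plan.py .4231,-.0300,.07,-43.2
python3 - <<'E'
from h import *
p,d=cams.capture("scene");np.savez("scene8.npz",p=p,d=d)
cv2.imwrite("pics/scene8.png",cv2.resize(p[190:330,210:390,::-1],None,fx=4,fy=4,interpolation=cv2.INTER_CUBIC))
E
```

```text
time: 19.53
position: [0.6116, -0.019, 0.0728]
eef_rot: [[0.087, 0.996, -0.0], [0.996, -0.087, 0.001], [0.001, -0.0, -1.0]]
wrist_force: [-0.8, -0.2, -1.0]
grip_width: 0.674
gripper_force: 54.0
time: 20.03
position: [0.611, -0.019, 0.0592]
eef_rot: [[0.087, 0.996, -0.003], [0.996, -0.087, 0.001], [0.001, -0.003, -1.0]]
wrist_force: [-0.1, 0.4, 0.5]
grip_width: 0.844
gripper_force: 0.0
time: 20.37
position: [0.6113, -0.0191, 0.0606]
eef_rot: [[0.087, 0.996, -0.001], [0.996, -0.087, 0.001], [0.001, -0.002, -1.0]]
wrist_force: [-3.7, 0.4, 0.4]
grip_width: 0.697
gripper_force: 23.0
t 20.37 pos [ 0.6113 -0.0191  0.0606] yang -5.0 open 0.0595 F [-3.7  0.4  0.4] j1,6 [-0.09  0.  ]
time: 20.95
position: [0.6122, -0.0192, 0.1212]
eef_rot: [[0.087, 0.996, 0.002], [0.996, -0.087, 0.0], [0.001, 0.002, -1.0]]
wrist_force: [-0.5, 0.2, -0.8]
grip_width: 0.987
gripper_force: 0.0
t 20.95 pos [ 0.6122 -0.0192  0.1212] yang -5.0 open 0.0843 F [-0.5  0.2 -0.8] j1,6 [-0.09  0.  ]
.4231,-.0300,.07,-43.2 t [-0.0273 -0.1875  0.0509] r [ 0.0013 -0.0011  0.6667]
```

View pics/scene8.png

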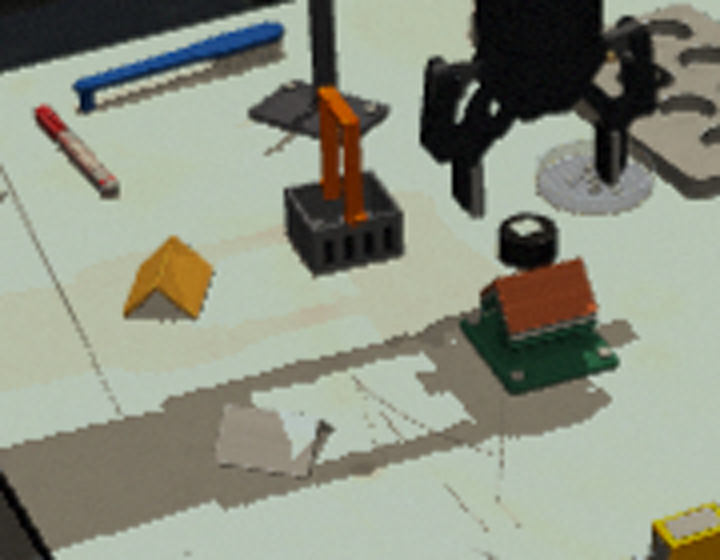

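```bash
python3 -m crank '[{"tx":-0.027,"ty":-0.1875,"tz":0.0,"rx":0.001,"ry":-0.001,"rz":0.667,"gripper":0.084},{"tx":-0.027,"ty":-0.1875,"tz":0.0,"rx":0.001,"ry":-0.001,"rz":0.667,"gripper":0.084},{"tx":-0.027,"ty":-0.1875,"tz":0.02,"rx":0.001,"ry":-0.001,"rz":0.667,"gripper":0.084},{"tx":-0.027,"ty":-0.1875,"tz":0.05,"rx":0.001,"ry":-0.001,"rz":0.667,"gripper":0.084},{"tx":-0.027,"ty":-0.1875,"tz":0.05,"rx":0.001,"ry":-0.001,"rz":0.667,"gripper":0.084},{"tx":-0.027,"ty":-0.1875,"tz":0.05,"rx":0.001,"ry":-0.001,"rz":0.667,"gripper":0.084},{"tx":-0.027,"ty":-0.1875,"tz":0.05,"rx":0.001,"ry":-0.001,"rz":0.667,"gripper":0.084},{"tx":-0.027,"ty":-0.1875,"tz":0.05,"rx":0.001,"ry":-0.001,"rz":0.667,"gripper":0.084},{"tx":-0.027,"ty":-0.1875,"tz":0.05,"rx":0.001,"ry":-0.001,"rz":0.667,"gripper":0.084},{"tx":-0.027,"ty":-0.1875,"tz":0.05,"rx":0.001,"ry":-0.001,"rz":0.667,"gripper":0.084}]' 50
python3 plan.py .4230,-.0303,.034,-43.2; python3 -c "
from h import *
print((proj('scene',[.4217,-.0297,.015])-[210,190])*4)"; python3 look.py top5.npz
```

```text
time: 21.83
position: [0.4242, -0.0298, 0.0721]
eef_rot: [[0.684, 0.73, 0.001], [0.73, -0.684, -0.0], [0.001, 0.001, -1.0]]
wrist_force: [-0.2, -0.6, -0.1]
grip_width: 0.984
gripper_force: 0.0
t 21.83 pos [ 0.4242 -0.0298  0.0721] yang -43.15 open 0.0841 F [-0.2 -0.6 -0.1] j1,6 [-0.15  0.6 ]
.4230,-.0303,.034,-43.2 t [-0.0012 -0.0006  0.0381] r [ 0.0009 -0.0006  0.0009]
[271.24968118 425.18193656]
copper [0.4339 0.1857] [11.9, 5.8] -19.1 0.0204
brass [0.4388 0.1399] [33.7, 32.0] -88.4 0.0264
pale [ 0.4262 -0.0297] [53.8, 53.4] 88.3 0.4369
saddle [ 0.6113 -0.0187] [58.1, 47.6] -5.6 0.0595
```

```bash
python3 -m crank '[{"tx":-0.0012,"ty":-0.0006,"tz":0.02,"rx":0,"ry":0,"rz":0,"gripper":0.084},{"tx":-0.0012,"ty":-0.0006,"tz":0.038,"rx":0,"ry":0,"rz":0,"gripper":0.084},{"tx":-0.0012,"ty":-0.0006,"tz":0.038,"rx":0,"ry":0,"rz":0,"gripper":0.084},{"tx":-0.0012,"ty":-0.0006,"tz":0.038,"rx":0,"ry":0,"rz":0,"gripper":0.084},{"tx":-0.0012,"ty":-0.0006,"tz":0.038,"rx":0,"ry":0,"rz":0,"gripper":0.084},{"tx":-0.0012,"ty":-0.0006,"tz":0.038,"rx":0,"ry":0,"rz":0,"gripper":0.05},{"tx":-0.0012,"ty":-0.0006,"tz":0.038,"rx":0,"ry":0,"rz":0,"gripper":0.05},{"tx":-0.0012,"ty":-0.0006,"tz":0.038,"rx":0,"ry":0,"rz":0,"gripper":0.05},{"tx":-0.0012,"ty":-0.0006,"tz":0.038,"rx":0,"ry":0,"rz":0,"gripper":0.05}]' 50
python3 plan.py .423,-.0303,.13,-43.2 .6112,-.0190,.13,-5
python3 - <<'E'
from h import *
p,d=cams.capture("top");P=cloud("top",d);np.savez("top6.npz",p=p,d=d)
for c in((255,295),(250,298),(246,299)):
    a=ridge(P,c,15,.021); print(drect(P,c,17,.006,.035,ang=a))
E
```

```text
time: 22.63
position: [0.4225, -0.0304, 0.0346]
eef_rot: [[0.685, 0.729, 0.002], [0.729, -0.685, -0.001], [0.001, 0.002, -1.0]]
wrist_force: [-0.4, -0.3, 6.5]
grip_width: 0.67
gripper_force: 52.2
t 22.63 pos [ 0.4225 -0.0304  0.0346] yang -43.22 open 0.0572 F [-0.4 -0.3  6.5] j1,6 [-0.15  0.6 ]
.423,-.0303,.13,-43.2 t [ 0.0005  0.0005 -0.0954] r [ 0.0018 -0.0008 -0.0003]
.6112,-.0190,.13,-5 t [ 0.1376  0.1299 -0.095 ] r [ 2.00e-03 -2.00e-04 -6.67e-01]
(array([0.4284, 0.1448]), array([0.4292, 0.1425]), [38.3, 29.9], np.float32(62.1), np.float64(0.0265))
(array([0.4276, 0.154 ]), array([0.4287, 0.1502]), [52.7, 38.9], np.float32(56.2), np.float64(0.0265))
(array([0.428 , 0.1564]), array([0.429 , 0.1547]), [56.3, 40.6], np.float32(54.6), np.float64(0.0266))
```

```bash
python3 -m crank '[{"tx":0,"ty":0,"tz":-0.035,"rx":0,"ry":0,"rz":0,"gripper":0.05},{"tx":0,"ty":0,"tz":-0.075,"rx":0,"ry":0,"rz":0,"gripper":0.05},{"tx":0.1376,"ty":0.1299,"tz":-0.09,"rx":0.001,"ry":0,"rz":-0.667,"gripper":0.05},{"tx":0.1376,"ty":0.1299,"tz":-0.09,"rx":0.001,"ry":0,"rz":-0.667,"gripper":0.05},{"tx":0.1376,"ty":0.1299,"tz":-0.09,"rx":0.001,"ry":0,"rz":-0.667,"gripper":0.05},{"tx":0.1376,"ty":0.1299,"tz":-0.09,"rx":0.001,"ry":0,"rz":-0.667,"gripper":0.05},{"tx":0.1376,"ty":0.1299,"tz":-0.09,"rx":0.001,"ry":0,"rz":-0.667,"gripper":0.05},{"tx":0.1376,"ty":0.1299,"tz":-0.09,"rx":0.001,"ry":0,"rz":-0.667,"gripper":0.05},{"tx":0.1376,"ty":0.1299,"tz":-0.07,"rx":0.001,"ry":0,"rz":-0.667,"gripper":0.05},{"tx":0.1376,"ty":0.1299,"tz":-0.07,"rx":0.001,"ry":0,"rz":-0.667,"gripper":0.05},{"tx":0.1376,"ty":0.1299,"tz":-0.07,"rx":0.001,"ry":0,"rz":-0.667,"gripper":0.05},{"tx":0.1376,"ty":0.1299,"tz":-0.07,"rx":0.001,"ry":0,"rz":-0.667,"gripper":0.05}]'
python3 plan.py .6112,-.0190,.0785,-5
```

```text
time: 23.68
position: [0.6101, -0.0188, 0.1028]
eef_rot: [[0.087, 0.996, -0.003], [0.996, -0.087, 0.001], [0.0, -0.003, -1.0]]
wrist_force: [-0.1, -0.5, -0.6]
grip_width: 0.673
gripper_force: 53.9
t 23.68 pos [ 0.6101 -0.0188  0.1028] yang -5.02 open 0.0574 F [-0.1 -0.5 -0.6] j1,6 [-0.09  0.  ]
.6112,-.0190,.0785,-5 t [-0.0001  0.0012  0.0243] r [-0.0026 -0.0003 -0.0003]
```

```bash
python3 -m crank '[{"tx":-0.0001,"ty":0.001,"tz":0.012,"rx":-0.002,"ry":0,"rz":0,"gripper":0.05},{"tx":-0.0001,"ty":0.001,"tz":0.024,"rx":-0.002,"ry":0,"rz":0,"gripper":0.05},{"tx":-0.0001,"ty":0.001,"tz":0.024,"rx":-0.002,"ry":0,"rz":0,"gripper":0.05},{"tx":-0.0001,"ty":0.001,"tz":0.024,"rx":-0.002,"ry":0,"rz":0,"gripper":0.05},{"tx":-0.0001,"ty":0.001,"tz":0.024,"rx":-0.002,"ry":0,"rz":0,"gripper":0.05},{"tx":-0.0001,"ty":0.001,"tz":0.024,"rx":-0.002,"ry":0,"rz":0,"gripper":0.05}]'
python3 -m crank '[{"tx":0,"ty":0,"tz":0,"rx":0,"ry":0,"rz":0,"gripper":0.072},{"tx":0,"ty":0,"tz":0,"rx":0,"ry":0,"rz":0,"gripper":0.072},{"tx":0,"ty":0,"tz":0,"rx":0,"ry":0,"rz":0,"gripper":0.072},{"tx":0,"ty":0,"tz":0.013,"rx":0,"ry":0,"rz":0,"gripper":0.072},{"tx":0,"ty":0,"tz":0.013,"rx":0,"ry":0,"rz":0,"gripper":0.072},{"tx":0,"ty":0,"tz":0.013,"rx":0,"ry":0,"rz":0,"gripper":0.072}]'
python3 -m crank '[{"tx":0,"ty":0,"tz":0,"rx":0,"ry":0,"rz":0,"gripper":0.05},{"tx":0,"ty":0,"tz":0,"rx":0,"ry":0,"rz":0,"gripper":0.05},{"tx":0,"ty":0,"tz":0,"rx":0,"ry":0,"rz":0,"gripper":0.05},{"tx":0,"ty":0,"tz":0,"rx":0,"ry":0,"rz":0,"gripper":0.05}]' 20
python3 plan.py
python3 -m crank '[{"tx":0,"ty":0,"tz":0,"rx":0,"ry":0,"rz":0,"gripper":0.08},{"tx":0,"ty":0,"tz":0,"rx":0,"ry":0,"rz":0,"gripper":0.08},{"tx":0,"ty":0,"tz":-0.025,"rx":0,"ry":0,"rz":0,"gripper":0.084},{"tx":0,"ty":0,"tz":-0.06,"rx":0,"ry":0,"rz":0,"gripper":0.084},{"tx":0,"ty":0,"tz":-0.06,"rx":0,"ry":0,"rz":0,"gripper":0.084},{"tx":0,"ty":0,"tz":-0.06,"rx":0,"ry":0,"rz":0,"gripper":0.084}]' 50
python3 plan.py .45,0,.12,20 .4293,.156,.12,55.5 .4293,.156,.07,55.5
```

```text
time: 24.18
position: [0.6112, -0.019, 0.0788]
eef_rot: [[0.087, 0.996, -0.0], [0.996, -0.087, 0.0], [0.0, -0.0, -1.0]]
wrist_force: [0.2, -0.0, -0.2]
grip_width: 0.673
gripper_force: 53.9
time: 24.68
position: [0.6103, -0.0189, 0.0637]
eef_rot: [[0.087, 0.996, -0.003], [0.996, -0.087, 0.001], [0.0, -0.003, -1.0]]
wrist_force: [-0.1, -0.7, -0.1]
grip_width: 0.841
gripper_force: 0.0
time: 25.02
position: [0.6112, -0.019, 0.0653]
eef_rot: [[0.087, 0.996, -0.001], [0.996, -0.087, 0.0], [0.0, -0.001, -1.0]]
wrist_force: [0.6, 0.3, -3.0]
grip_width: 0.7
gripper_force: 23.0
t 25.02 pos [ 0.6112 -0.019   0.0653] yang -5.0 open 0.0598 F [ 0.6  0.3 -3. ] j1,6 [-0.09  0.  ]
time: 25.52
position: [0.613, -0.0191, 0.1295]
eef_rot: [[0.087, 0.996, 0.007], [0.996, -0.087, -0.0], [0.0, 0.007, -1.0]]
wrist_force: [0.0, 0.9, -0.7]
grip_width: 0.984
gripper_force: 0.0
t 25.52 pos [ 0.613  -0.0191  0.1295] yang -5.0 open 0.0841 F [ 0.   0.9 -0.7] j1,6 [-0.09  0.  ]
.45,0,.12,20 t [ 0.0049 -0.1641  0.0084] r [ 0.0066  0.0011 -0.4363]
.4293,.156,.12,55.5 t [ 0.1585 -0.1983  0.0083] r [ 0.0062  0.0031 -1.0559]
.4293,.156,.07,55.5 t [ 0.1584 -0.1986  0.0583] r [ 0.0062  0.0031 -1.0559]
```

```bash
python3 -m crank '[{"tx":0.005,"ty":-0.164,"tz":0.008,"rx":0,"ry":0,"rz":-0.45,"gripper":0.084},{"tx":0.005,"ty":-0.164,"tz":0.008,"rx":0,"ry":0,"rz":-0.45,"gripper":0.084},{"tx":0.005,"ty":-0.164,"tz":0.008,"rx":0,"ry":0,"rz":-0.45,"gripper":0.084},{"tx":0.005,"ty":-0.164,"tz":0.008,"rx":0,"ry":0,"rz":-0.45,"gripper":0.084}]'
python3 - <<'E'
from h import *
p,d=cams.capture("top");P=cloud("top",d);np.savez("top7.npz",p=p,d=d)
for c in((243,300),(240,301)):
    a=ridge(P,c,15,.021); r=drect(P,c,18,.006,.035,ang=a); print((r[0]+[.0013,-.0006]),r)
try: print(rect("top",p,(243,301),22,0.))
except Exception as e: print(e)
a=ridge(P,(308,237),18,.055); print("stack",drect(P,(308,237),20,.03,ang=a))
E
python3 plan.py .4293,.156,.07,55.5
```

```text
time: 25.85
position: [0.4459, 0.0005, 0.1155]
eef_rot: [[-0.361, 0.933, -0.003], [0.933, 0.361, 0.001], [0.002, -0.003, -1.0]]
wrist_force: [0.2, -0.6, 0.8]
grip_width: 0.984
gripper_force: 0.0
[0.4302 0.156 ] (array([0.4289, 0.1566]), array([0.4286, 0.1568]), [56.2, 56.8], np.float32(-85.1), np.float64(0.0266))
[0.4302 0.156 ] (array([0.4289, 0.1566]), array([0.4286, 0.1568]), [56.2, 56.8], np.float32(-85.4), np.float64(0.0266))
(array([0.44065689, 0.14246869]), (113.6, 104.7), 2.0034327507019043, 5192.023344069836)
stack (array([ 0.6098, -0.018 ]), array([ 0.609 , -0.0182]), [58.2, 47.7], np.float32(-5.8), np.float64(0.0645))
t 25.9 pos [0.4386 0.0016 0.1133] yang 21.34 open 0.084 F [-1.5  1.  -3.5] j1,6 [-0.07 -0.45]
.4293,.156,.07,55.5 t [0.147  0.048  0.0436] r [-0.0075 -0.0077 -0.5962]
```

```bash
python3 - <<'E'
from h import *
for f in("top6.npz","top7.npz"):
    P=cloud("top",np.load(f)["d"])
    R=np.nan_to_num(P[283:318,225:260].reshape(-1,3)); h=R[(R[:,2]>.022)&(R[:,2]<.034)]
    l=cv2.fitLine((h[:,:2]*1000).astype(np.float32),cv2.DIST_L2,0,.01,.01).ravel(); a=np.degrees(np.arctan2(l[1],l[0]))
    print(a,l[2:],drect(P,(243,300),18,.006,.035,ang=a))
E
python3 plan.py .4302,.156,.07,56
```

```text
55.327656 [428.6001  155.79979] (array([0.4278, 0.1569]), array([0.4285, 0.1566]), [56.9, 41.1], np.float32(55.3), np.float64(0.0265))
57.576805 [428.59647 155.25655] (array([0.4281, 0.1571]), array([0.4286, 0.1568]), [56.8, 42.3], np.float32(57.6), np.float64(0.0266))
t 25.9 pos [0.4386 0.0016 0.1133] yang 21.34 open 0.084 F [-1.5  1.  -3.5] j1,6 [-0.07 -0.45]
.4302,.156,.07,56 t [0.1467 0.0488 0.0436] r [-0.0074 -0.0078 -0.605 ]
```

```bash
python3 -m crank '[{"tx":0.1467,"ty":0.0445,"tz":0.03,"rx":0,"ry":0,"rz":-0.61,"gripper":0.084},{"tx":0.1467,"ty":0.0445,"tz":0.03,"rx":0,"ry":0,"rz":-0.61,"gripper":0.084},{"tx":0.1467,"ty":0.0445,"tz":0.03,"rx":0,"ry":0,"rz":-0.61,"gripper":0.084},{"tx":0.1467,"ty":0.0445,"tz":0.03,"rx":0,"ry":0,"rz":-0.61,"gripper":0.084},{"tx":0.1467,"ty":0.0445,"tz":0.045,"rx":0,"ry":0,"rz":-0.61,"gripper":0.084},{"tx":0.1467,"ty":0.0445,"tz":0.045,"rx":0,"ry":0,"rz":-0.61,"gripper":0.084},{"tx":0.1467,"ty":0.0445,"tz":0.045,"rx":0,"ry":0,"rz":-0.61,"gripper":0.084},{"tx":0.1467,"ty":0.0445,"tz":0.045,"rx":0,"ry":0,"rz":-0.61,"gripper":0.084},{"tx":0.1467,"ty":0.0445,"tz":0.045,"rx":0,"ry":0,"rz":-0.61,"gripper":0.084}]'
python3 plan.py .4295,.156,.034,56.5
```

```text
time: 26.65
position: [0.4384, 0.1525, 0.0733]
eef_rot: [[-0.824, 0.566, 0.001], [0.566, 0.824, 0.0], [-0.0, 0.001, -1.0]]
wrist_force: [0.0, -0.4, -1.0]
grip_width: 0.984
gripper_force: 0.0
t 26.65 pos [0.4384 0.1525 0.0733] yang 55.51 open 0.084 F [ 0.  -0.4 -1. ] j1,6 [ 0.26 -0.71]
.4295,.156,.034,56.5 t [ 0.0094 -0.0022  0.0393] r [ 0.0008  0.0003 -0.0173]
```

```bash
python3 -m crank '[{"tx":0.0092,"ty":-0.002,"tz":0.0,"rx":0,"ry":0,"rz":-0.017,"gripper":0.084},{"tx":0.0092,"ty":-0.002,"tz":0.02,"rx":0,"ry":0,"rz":-0.017,"gripper":0.084},{"tx":0.0092,"ty":-0.002,"tz":0.039,"rx":0,"ry":0,"rz":-0.017,"gripper":0.084},{"tx":0.0092,"ty":-0.002,"tz":0.039,"rx":0,"ry":0,"rz":-0.017,"gripper":0.084},{"tx":0.0092,"ty":-0.002,"tz":0.039,"rx":0,"ry":0,"rz":-0.017,"gripper":0.084},{"tx":0.0092,"ty":-0.002,"tz":0.039,"rx":0,"ry":0,"rz":-0.017,"gripper":0.084},{"tx":0.0092,"ty":-0.002,"tz":0.039,"rx":0,"ry":0,"rz":-0.017,"gripper":0.05},{"tx":0.0092,"ty":-0.002,"tz":0.039,"rx":0,"ry":0,"rz":-0.017,"gripper":0.05},{"tx":0.0092,"ty":-0.002,"tz":0.039,"rx":0,"ry":0,"rz":-0.017,"gripper":0.05},{"tx":0.0092,"ty":-0.002,"tz":0.039,"rx":0,"ry":0,"rz":-0.017,"gripper":0.05}]' 50
python3 plan.py .45,.02,.13,20 .6112,-.0190,.135,-5
```

```text
time: 27.48
position: [0.4302, 0.1572, 0.0357]
eef_rot: [[-0.836, 0.549, 0.003], [0.549, 0.836, 0.002], [-0.001, 0.003, -1.0]]
wrist_force: [-1.9, 0.6, 6.4]
grip_width: 0.671
gripper_force: 51.9
t 27.48 pos [0.4302 0.1572 0.0357] yang 56.71 open 0.0573 F [-1.9  0.6  6.4] j1,6 [ 0.28 -0.71]
.45,.02,.13,20 t [-0.092  -0.1036 -0.0945] r [3.100e-03 4.000e-04 6.407e-01]
.6112,-.0190,.135,-5 t [-0.2482 -0.0477 -0.0991] r [ 3.200e-03 -3.000e-04  1.077e+00]
```

```bash
python3 -m crank '[{"tx":0,"ty":0,"tz":-0.035,"rx":0,"ry":0,"rz":0,"gripper":0.05},{"tx":0,"ty":0,"tz":-0.075,"rx":0,"ry":0,"rz":0,"gripper":0.05},{"tx":-0.092,"ty":-0.103,"tz":-0.095,"rx":0,"ry":0,"rz":0.64,"gripper":0.05},{"tx":-0.092,"ty":-0.103,"tz":-0.095,"rx":0,"ry":0,"rz":0.64,"gripper":0.05},{"tx":-0.092,"ty":-0.103,"tz":-0.095,"rx":0,"ry":0,"rz":0.64,"gripper":0.05},{"tx":-0.092,"ty":-0.103,"tz":-0.095,"rx":0,"ry":0,"rz":0.64,"gripper":0.05},{"tx":-0.2482,"ty":-0.0477,"tz":-0.095,"rx":0.002,"ry":0,"rz":1.077,"gripper":0.05},{"tx":-0.2482,"ty":-0.0477,"tz":-0.095,"rx":0.002,"ry":0,"rz":1.077,"gripper":0.05},{"tx":-0.2482,"ty":-0.0477,"tz":-0.095,"rx":0.002,"ry":0,"rz":1.077,"gripper":0.05},{"tx":-0.2482,"ty":-0.0477,"tz":-0.095,"rx":0.002,"ry":0,"rz":1.077,"gripper":0.05},{"tx":-0.2482,"ty":-0.0477,"tz":-0.095,"rx":0.002,"ry":0,"rz":1.077,"gripper":0.05},{"tx":-0.2482,"ty":-0.0477,"tz":-0.095,"rx":0.002,"ry":0,"rz":1.077,"gripper":0.05}]'
python3 -m crank '[{"tx":0,"ty":0,"tz":0.015,"rx":0,"ry":0,"rz":0,"gripper":0.05},{"tx":0,"ty":0,"tz":0.015,"rx":0,"ry":0,"rz":0,"gripper":0.05},{"tx":0,"ty":0,"tz":0.015,"rx":0,"ry":0,"rz":0,"gripper":0.05},{"tx":0,"ty":0,"tz":0.015,"rx":0,"ry":0,"rz":0,"gripper":0.05},{"tx":0,"ty":0,"tz":0.015,"rx":0,"ry":0,"rz":0,"gripper":0.05}]'
python3 plan.py .6112,-.0190,.085,-5
```

```text
time: 28.48
position: [0.6112, -0.0201, 0.1252]
eef_rot: [[0.091, 0.996, -0.008], [0.996, -0.091, 0.0], [-0.001, -0.007, -1.0]]
wrist_force: [-0.1, -0.2, -2.1]
grip_width: 0.668
gripper_force: 53.9
time: 28.9
position: [0.6103, -0.0192, 0.1153]
eef_rot: [[0.086, 0.996, 0.0], [0.996, -0.086, -0.001], [-0.001, 0.0, -1.0]]
wrist_force: [0.6, 0.7, -0.9]
grip_width: 0.667
gripper_force: 53.9
t 28.9 pos [ 0.6103 -0.0192  0.1153] yang -4.94 open 0.0569 F [ 0.6  0.7 -0.9] j1,6 [-0.09 -0.  ]
.6112,-.0190,.085,-5 t [0.0003 0.0008 0.0303] r [0.0004 0.0006 0.001 ]
```

```bash
python3 -m crank '[{"tx":0.0003,"ty":0.0008,"tz":0.015,"rx":0,"ry":0,"rz":0.001,"gripper":0.05},{"tx":0.0003,"ty":0.0008,"tz":0.0305,"rx":0,"ry":0,"rz":0.001,"gripper":0.05},{"tx":0.0003,"ty":0.0008,"tz":0.0305,"rx":0,"ry":0,"rz":0.001,"gripper":0.05},{"tx":0.0003,"ty":0.0008,"tz":0.0305,"rx":0,"ry":0,"rz":0.001,"gripper":0.05},{"tx":0.0003,"ty":0.0008,"tz":0.0305,"rx":0,"ry":0,"rz":0.001,"gripper":0.05},{"tx":0.0003,"ty":0.0008,"tz":0.0305,"rx":0,"ry":0,"rz":0.001,"gripper":0.05}]'
python3 -m crank '[{"tx":0,"ty":0,"tz":0,"rx":0,"ry":0,"rz":0,"gripper":0.072},{"tx":0,"ty":0,"tz":0,"rx":0,"ry":0,"rz":0,"gripper":0.072},{"tx":0,"ty":0,"tz":0,"rx":0,"ry":0,"rz":0,"gripper":0.072},{"tx":0,"ty":0,"tz":0.013,"rx":0,"ry":0,"rz":0,"gripper":0.072},{"tx":0,"ty":0,"tz":0.013,"rx":0,"ry":0,"rz":0,"gripper":0.072},{"tx":0,"ty":0,"tz":0.013,"rx":0,"ry":0,"rz":0,"gripper":0.072}]'
python3 -m crank '[{"tx":0,"ty":0,"tz":0,"rx":0,"ry":0,"rz":0,"gripper":0.05},{"tx":0,"ty":0,"tz":0,"rx":0,"ry":0,"rz":0,"gripper":0.05},{"tx":0,"ty":0,"tz":0,"rx":0,"ry":0,"rz":0,"gripper":0.05},{"tx":0,"ty":0,"tz":0,"rx":0,"ry":0,"rz":0,"gripper":0.05}]' 20
python3 plan.py
python3 -m crank '[{"tx":0,"ty":0,"tz":0,"rx":0,"ry":0,"rz":0,"gripper":0.08},{"tx":0,"ty":0,"tz":0,"rx":0,"ry":0,"rz":0,"gripper":0.08},{"tx":0,"ty":0,"tz":-0.025,"rx":0,"ry":0,"rz":0,"gripper":0.084},{"tx":0,"ty":0,"tz":-0.06,"rx":0,"ry":0,"rz":0,"gripper":0.084},{"tx":0,"ty":0,"tz":-0.1,"rx":0,"ry":0,"rz":0,"gripper":0.084},{"tx":0,"ty":0,"tz":-0.13,"rx":0,"ry":0,"rz":0,"gripper":0.084},{"tx":0,"ty":0,"tz":-0.13,"rx":0,"ry":0,"rz":0,"gripper":0.084},{"tx":0,"ty":0,"tz":-0.13,"rx":0,"ry":0,"rz":0,"gripper":0.084},{"tx":0,"ty":0,"tz":-0.13,"rx":0,"ry":0,"rz":0,"gripper":0.084}]' 50
python3 - <<'E'
from h import *
p,d=cams.capture("scene");np.savez("scene9.npz",p=p,d=d)
cv2.imwrite("pics/scene9.png",cv2.resize(p[170:330,210:390,::-1],None,fx=4,fy=3.75,interpolation=cv2.INTER_CUBIC))
p,d=cams.capture("top");P=cloud("top",d);np.savez("top8.npz",p=p,d=d)
print("bar",drect(P,(238,252),20,.09,.13),"basket",drect(P,(240,258),17,.02,.06)); print("stand",drect(P,(175,228),25,.09,.16))
E
python3 plan.py
```

```text
time: 29.4
position: [0.6116, -0.0192, 0.0845]
eef_rot: [[0.088, 0.996, -0.0], [0.996, -0.088, -0.001], [-0.001, -0.0, -1.0]]
wrist_force: [0.3, -1.1, -1.6]
grip_width: 0.67
gripper_force: 53.9
time: 29.9
position: [0.6102, -0.0191, 0.0682]
eef_rot: [[0.088, 0.996, -0.005], [0.996, -0.088, -0.0], [-0.001, -0.005, -1.0]]
wrist_force: [0.1, -0.2, 0.1]
grip_width: 0.841
gripper_force: 0.0
time: 30.23
position: [0.611, -0.0192, 0.0697]
eef_rot: [[0.088, 0.996, -0.003], [0.996, -0.088, -0.0], [-0.001, -0.002, -1.0]]
wrist_force: [0.5, 0.6, -2.3]
grip_width: 0.699
gripper_force: 23.1
t 30.23 pos [ 0.611  -0.0192  0.0697] yang -5.06 open 0.0597 F [ 0.5  0.6 -2.3] j1,6 [-0.09  0.  ]
time: 30.98
position: [0.6113, -0.0191, 0.1997]
eef_rot: [[0.088, 0.996, -0.002], [0.996, -0.088, -0.0], [-0.001, -0.002, -1.0]]
wrist_force: [-0.0, -0.1, -0.3]
grip_width: 0.984
gripper_force: 0.0
bar (array([0.5568, 0.1532]), array([0.5565, 0.1531]), [49.8, 11.6], 84.0, np.float64(0.1126)) basket (array([0.5564, 0.1528]), array([0.5645, 0.14  ]), [63.9, 58.0], -5.2, np.float64(0.0401))
stand (array([0.5997, 0.3101]), array([0.6061, 0.3155]), [70.6, 15.4], 35.2, np.float64(0.1328))
t 31.08 pos [ 0.6107 -0.0191  0.1979] yang -5.06 open 0.0838 F [-0.4  0.3  0.2] j1,6 [-0.09  0.  ]
```

View pics/scene9.png

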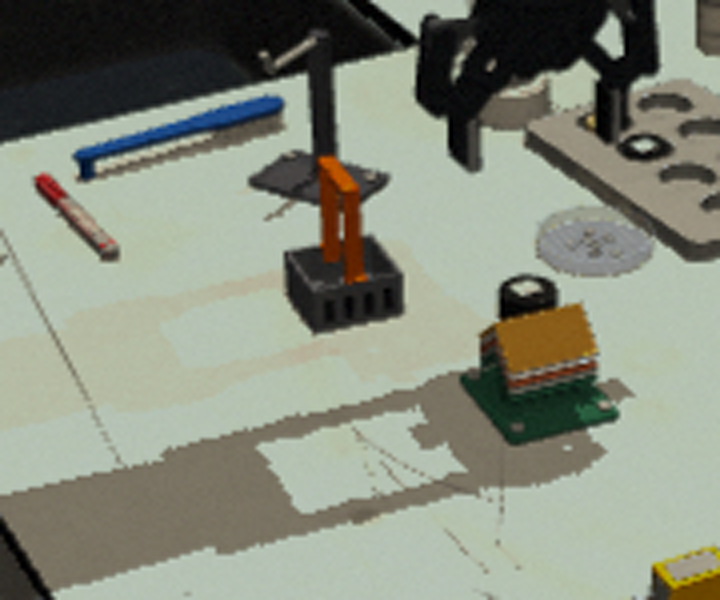

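```bash
python3 -m crank '[{"tx":0.1663,"ty":-0.0677,"tz":0,"rx":0,"ry":0,"rz":-1.554,"gripper":0.08},{"tx":0.1663,"ty":-0.0677,"tz":0,"rx":0,"ry":0,"rz":-1.554,"gripper":0.08},{"tx":0.1663,"ty":-0.0677,"tz":0,"rx":0,"ry":0,"rz":-1.554,"gripper":0.08},{"tx":0.1663,"ty":-0.0677,"tz":0,"rx":0,"ry":0,"rz":-1.554,"gripper":0.08},{"tx":0.1663,"ty":-0.0677,"tz":0,"rx":0,"ry":0,"rz":-1.554,"gripper":0.08},{"tx":0.1663,"ty":-0.0677,"tz":0,"rx":0,"ry":0,"rz":-1.554,"gripper":0.08},{"tx":0.1663,"ty":-0.0677,"tz":0,"rx":0,"ry":0,"rz":-1.554,"gripper":0.08},{"tx":0.1663,"ty":-0.0677,"tz":0,"rx":0,"ry":0,"rz":-1.554,"gripper":0.08},{"tx":0.1663,"ty":-0.0677,"tz":0,"rx":0,"ry":0,"rz":-1.554,"gripper":0.08},{"tx":0.1663,"ty":-0.0677,"tz":0,"rx":0,"ry":0,"rz":-1.554,"gripper":0.08},{"tx":0.1663,"ty":-0.0677,"tz":0,"rx":0,"ry":0,"rz":-1.554,"gripper":0.08},{"tx":0.1663,"ty":-0.0677,"tz":0,"rx":0,"ry":0,"rz":-1.554,"gripper":0.08}]'
python3 -m crank '[{"tx":0,"ty":0,"tz":0,"rx":0,"ry":0,"rz":-0.06,"gripper":0.08},{"tx":0,"ty":0,"tz":0,"rx":0,"ry":0,"rz":-0.06,"gripper":0.08},{"tx":0,"ty":0,"tz":0,"rx":0,"ry":0,"rz":-0.06,"gripper":0.08},{"tx":0,"ty":0,"tz":0,"rx":0,"ry":0,"rz":-0.06,"gripper":0.08}]'
python3 plan.py .5581,.1526,.098,84.2
python3 - <<'E'
from h import *
Q=[]
for i in(0,1,2,3):
    P=cloud("top",np.load(f"top{i}.npz")["d"]); R=np.nan_to_num(P[200:258,150:205].reshape(-1,3))
    h=R[(R[:,2]>.112)&(R[:,2]<.15)&(np.hypot(R[:,0]-.60,R[:,1]-.31)<.06)]; Q.append(h); b=drect(P,(183,232),28,.004,.02); print(b[0],b[2:])
h=np.vstack(Q); l=cv2.fitLine((h[:,:2]*1000).astype(np.float32),cv2.DIST_HUBER,0,.01,.01).ravel(); t=h[:,:2]@l[:2]; e=np.percentile(t,[1,99])
print(np.degrees(np.arctan2(l[1],l[0])),e,np.ptp(e),l[:2]*e.mean()+(np.eye(2)-np.outer(l[:2],l[:2]))@(l[2:]/1000), len(h), np.median(h[:,2]))
E
```

```text
time: 32.08
position: [0.558, 0.1524, 0.1978]
eef_rot: [[-0.988, 0.152, -0.005], [0.152, 0.988, -0.001], [0.005, -0.002, -1.0]]
wrist_force: [0.0, 0.7, -0.2]
grip_width: 0.938
gripper_force: 0.0
time: 32.42
position: [0.5583, 0.1525, 0.199]
eef_rot: [[-0.995, 0.101, -0.004], [0.101, 0.995, -0.001], [0.003, -0.001, -1.0]]
wrist_force: [-0.7, 0.1, 0.9]
grip_width: 0.938
gripper_force: 0.0
t 32.42 pos [0.5583 0.1525 0.199 ] yang 84.21 open 0.0801 F [-0.7  0.1  0.9] j1,6 [ 0.21 -1.26]
.5581,.1526,.098,84.2 t [-1.00e-04  2.00e-04  1.01e-01] r [-0.0012 -0.0035  0.0001]
[0.615  0.3227] ([85.5, 56.5], -58.5, np.float64(0.0113))
[0.6156 0.3227] ([57.2, 85.2], 30.4, np.float64(0.0116))
[0.6156 0.3223] ([85.5, 56.2], -58.7, np.float64(0.0114))
[0.6156 0.3228] ([86.3, 56.0], -57.7, np.float64(0.0112))
30.196484 [0.63610075 0.70981604] 0.07371528744751576 [0.597611   0.31103405] 524 0.12811241247905047
```

```bash
python3 -m crank '[{"tx":0,"ty":0,"tz":0.035,"rx":-0.001,"ry":-0.002,"rz":0,"gripper":0.08},{"tx":0,"ty":0,"tz":0.07,"rx":-0.001,"ry":-0.002,"rz":0,"gripper":0.08},{"tx":0,"ty":0,"tz":0.1,"rx":-0.001,"ry":-0.002,"rz":0,"gripper":0.08},{"tx":0,"ty":0,"tz":0.1,"rx":-0.001,"ry":-0.002,"rz":0,"gripper":0.08},{"tx":0,"ty":0,"tz":0.1,"rx":-0.001,"ry":-0.002,"rz":0,"gripper":0.08},{"tx":0,"ty":0,"tz":0.1,"rx":-0.001,"ry":-0.002,"rz":0,"gripper":0.04},{"tx":0,"ty":0,"tz":0.1,"rx":-0.001,"ry":-0.002,"rz":0,"gripper":0.04},{"tx":0,"ty":0,"tz":0.1,"rx":-0.001,"ry":-0.002,"rz":0,"gripper":0.04},{"tx":0,"ty":0,"tz":0.1,"rx":-0.001,"ry":-0.002,"rz":0,"gripper":0.04}]' 50
python3 plan.py .558,.1526,.16,84.2 .5436,.2776,.155,121 .589,.3049,.155,121
```

```text
time: 33.17
position: [0.5601, 0.153, 0.1036]
eef_rot: [[-0.995, 0.099, 0.006], [0.099, 0.995, 0.002], [-0.006, 0.002, -1.0]]
wrist_force: [-0.2, 0.0, 6.5]
grip_width: 0.591
gripper_force: 52.8
t 33.17 pos [0.5601 0.153  0.1036] yang 84.32 open 0.0505 F [-0.2  0.   6.5] j1,6 [ 0.21 -1.26]
.558,.1526,.16,84.2 t [ 0.0017 -0.0005 -0.0564] r [0.0024 0.0056 0.0021]
.5436,.2776,.155,121 t [ 0.0284  0.1225 -0.0512] r [ 6.000e-04  6.200e-03 -6.402e-01]
.589,.3049,.155,121 t [-0.014   0.1541 -0.0509] r [ 6.000e-04  6.200e-03 -6.402e-01]
```

```bash
python3 plan.py .5136,.2596,.158,121
python3 -m crank '[{"tx":0,"ty":0,"tz":-0.025,"rx":0,"ry":0,"rz":0,"gripper":0.04},{"tx":0,"ty":0,"tz":-0.06,"rx":0,"ry":0,"rz":0,"gripper":0.04},{"tx":0,"ty":0,"tz":-0.06,"rx":0,"ry":0,"rz":0,"gripper":0.04},{"tx":0,"ty":0,"tz":-0.06,"rx":0,"ry":0,"rz":0,"gripper":0.04}]'
python3 plan.py .5136,.2596,.158,121
```

```text
t 33.17 pos [0.5601 0.153  0.1036] yang 84.32 open 0.0505 F [-0.2  0.   6.5] j1,6 [ 0.21 -1.26]
.5136,.2596,.158,121 t [ 0.0565  0.1016 -0.0545] r [ 6.000e-04  6.200e-03 -6.402e-01]
time: 33.5
position: [0.56, 0.1527, 0.1641]
eef_rot: [[-0.995, 0.099, 0.007], [0.099, 0.995, 0.002], [-0.007, 0.002, -1.0]]
wrist_force: [-0.2, -0.0, -2.3]
grip_width: 0.594
gripper_force: 52.6
t 33.5 pos [0.56   0.1527 0.1641] yang 84.32 open 0.0507 F [-0.2 -0.  -2.3] j1,6 [ 0.21 -1.26]
.5136,.2596,.158,121 t [0.0568 0.1017 0.006 ] r [ 1.000e-04  7.300e-03 -6.403e-01]
```

```bash
python3 -m crank '[{"tx":0.0568,"ty":0.1017,"tz":0.002,"rx":0,"ry":0.004,"rz":-0.64,"gripper":0.04},{"tx":0.0568,"ty":0.1017,"tz":0.002,"rx":0,"ry":0.004,"rz":-0.64,"gripper":0.04},{"tx":0.0568,"ty":0.1017,"tz":0.002,"rx":0,"ry":0.004,"rz":-0.64,"gripper":0.04},{"tx":0.0568,"ty":0.1017,"tz":0.002,"rx":0,"ry":0.004,"rz":-0.64,"gripper":0.04},{"tx":0.0568,"ty":0.1017,"tz":0.002,"rx":0,"ry":0.004,"rz":-0.64,"gripper":0.04},{"tx":0.0568,"ty":0.1017,"tz":0.002,"rx":0,"ry":0.004,"rz":-0.64,"gripper":0.04},{"tx":0.0568,"ty":0.1017,"tz":0.002,"rx":0,"ry":0.004,"rz":-0.64,"gripper":0.04},{"tx":0.0568,"ty":0.1017,"tz":0.002,"rx":0,"ry":0.004,"rz":-0.64,"gripper":0.04},{"tx":0.0568,"ty":0.1017,"tz":0.002,"rx":0,"ry":0.004,"rz":-0.64,"gripper":0.04},{"tx":0.0568,"ty":0.1017,"tz":0.002,"rx":0,"ry":0.004,"rz":-0.64,"gripper":0.04}]'
python3 plan.py .5136,.2596,.158,121 .589,.3049,.158,121
python3 - <<'E'
from h import *
p,d=cams.capture("scene");np.savez("scene10.npz",p=p,d=d)
cv2.imwrite("pics/scene10.png",cv2.resize(p[130:270,190:350,::-1],None,fx=4.5,fy=4.2,interpolation=cv2.INTER_CUBIC))
E
```

```text
time: 34.33
position: [0.5121, 0.2588, 0.158]
eef_rot: [[-0.858, -0.513, -0.004], [-0.513, 0.858, -0.001], [0.004, 0.001, -1.0]]
wrist_force: [0.1, -0.0, -1.8]
grip_width: 0.596
gripper_force: 52.8
t 34.33 pos [0.5121 0.2588 0.158 ] yang 120.85 open 0.0509 F [ 0.1 -0.  -1.8] j1,6 [ 0.41 -1.7 ]
.5136,.2596,.158,121 t [-0.0016 -0.0001 -0.    ] r [ 0.0015 -0.0035 -0.0026]
.589,.3049,.158,121 t [-0.0896  0.0001 -0.0003] r [ 0.0015 -0.0035 -0.0026]
```

View pics/scene10.png

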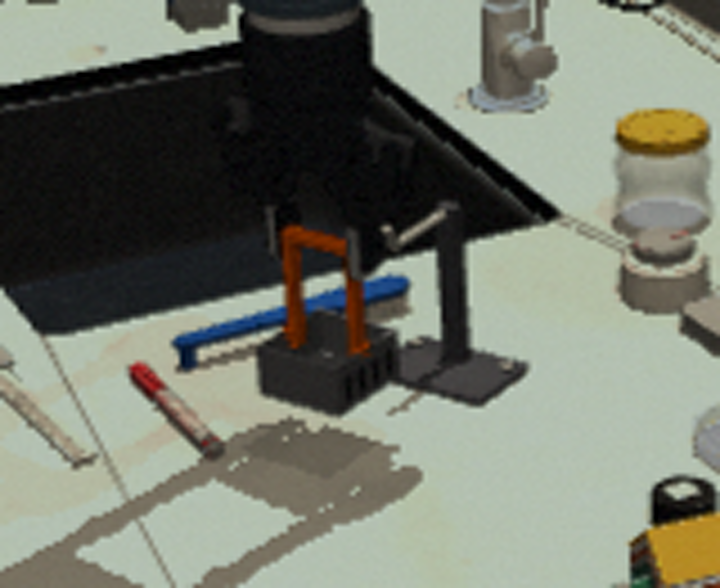

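```bash
python3 -m crank '[{"tx":-0.025,"ty":0,"tz":0,"rx":0.001,"ry":-0.003,"rz":-0.003,"gripper":0.04},{"tx":-0.05,"ty":0,"tz":0,"rx":0.001,"ry":-0.003,"rz":-0.003,"gripper":0.04},{"tx":-0.075,"ty":0,"tz":0,"rx":0.001,"ry":-0.003,"rz":-0.003,"gripper":0.04},{"tx":-0.0895,"ty":0,"tz":0,"rx":0.001,"ry":-0.003,"rz":-0.003,"gripper":0.04},{"tx":-0.0895,"ty":0,"tz":0,"rx":0.001,"ry":-0.003,"rz":-0.003,"gripper":0.04},{"tx":-0.0895,"ty":0,"tz":0,"rx":0.001,"ry":-0.003,"rz":-0.003,"gripper":0.04},{"tx":-0.0895,"ty":0,"tz":0,"rx":0.001,"ry":-0.003,"rz":-0.003,"gripper":0.04}]'
python3 plan.py .589,.3049,.132,121
python3 - <<'E'
from h import *
p,d=cams.capture("scene");np.savez("scene11.npz",p=p,d=d)
cv2.imwrite("pics/scene11.png",cv2.resize(p[140:240,230:350,::-1],None,fx=6,fy=6,interpolation=cv2.INTER_CUBIC))
E
```

```text
time: 34.97
position: [0.5882, 0.3049, 0.1576]
eef_rot: [[-0.856, -0.517, -0.001], [-0.517, 0.856, -0.0], [0.001, 0.0, -1.0]]
wrist_force: [-0.3, -0.1, -0.5]
grip_width: 0.594
gripper_force: 52.9
t 34.97 pos [0.5882 0.3049 0.1576] yang 121.13 open 0.0507 F [-0.3 -0.1 -0.5] j1,6 [ 0.43 -1.69]
.589,.3049,.132,121 t [-0.0007 -0.0004  0.0256] r [ 0.0005 -0.0013  0.0022]
```

View pics/scene11.png

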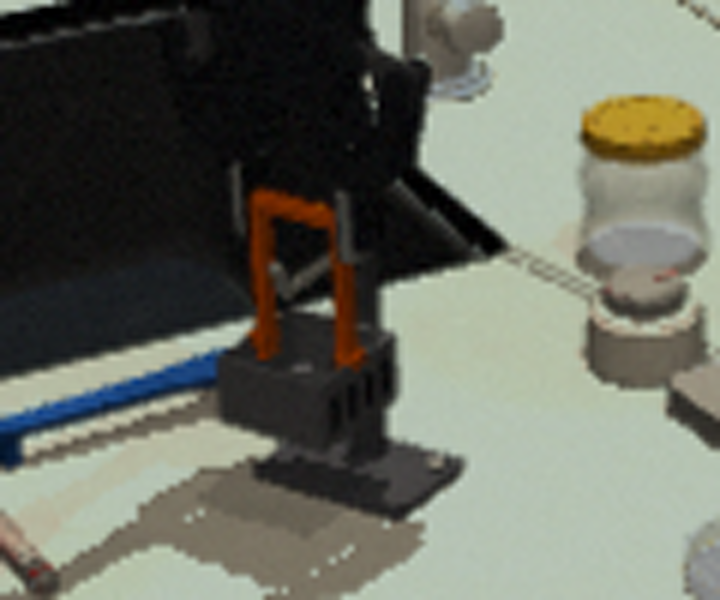

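```bash
python3 -m crank '[{"tx":-0.0005,"ty":-0.0002,"tz":0.012,"rx":0,"ry":0,"rz":0.002,"gripper":0.04},{"tx":-0.0005,"ty":-0.0002,"tz":0.022,"rx":0,"ry":0,"rz":0.002,"gripper":0.04},{"tx":-0.0005,"ty":-0.0002,"tz":0.029,"rx":0,"ry":0,"rz":0.002,"gripper":0.04},{"tx":-0.0005,"ty":-0.0002,"tz":0.029,"rx":0,"ry":0,"rz":0.002,"gripper":0.04},{"tx":-0.0005,"ty":-0.0002,"tz":0.029,"rx":0,"ry":0,"rz":0.002,"gripper":0.04},{"tx":-0.0005,"ty":-0.0002,"tz":0.029,"rx":0,"ry":0,"rz":0.002,"gripper":0.04}]'
python3 plan.py
```

```text
time: 35.52
position: [0.5887, 0.3051, 0.1289]
eef_rot: [[-0.857, -0.516, -0.001], [-0.516, 0.857, -0.0], [0.001, 0.0, -1.0]]
wrist_force: [-3.8, -2.1, 5.6]
grip_width: 0.592
gripper_force: 53.4
t 35.52 pos [0.5887 0.3051 0.1289] yang 121.05 open 0.0505 F [-3.8 -2.1  5.6] j1,6 [ 0.43 -1.69]
```

```bash
python3 -m crank '[{"tx":0,"ty":0,"tz":-0.004,"rx":0,"ry":0,"rz":0,"gripper":0.04},{"tx":0.004,"ty":0,"tz":-0.004,"rx":0,"ry":0,"rz":0,"gripper":0.04},{"tx":0.004,"ty":0,"tz":-0.004,"rx":0,"ry":0,"rz":0,"gripper":0.04},{"tx":0.004,"ty":0,"tz":-0.004,"rx":0,"ry":0,"rz":0,"gripper":0.04}]'
python3 -m crank '[{"tx":0,"ty":0,"tz":0.0035,"rx":0,"ry":0,"rz":0,"gripper":0.04},{"tx":0,"ty":0,"tz":0.0035,"rx":0,"ry":0,"rz":0,"gripper":0.04},{"tx":0,"ty":0,"tz":0.0035,"rx":0,"ry":0,"rz":0,"gripper":0.04},{"tx":0,"ty":0,"tz":0.0035,"rx":0,"ry":0,"rz":0,"gripper":0.04}]'
python3 plan.py
```

```text
time: 35.85
position: [0.5855, 0.3033, 0.1321]
eef_rot: [[-0.857, -0.516, -0.001], [-0.516, 0.857, -0.0], [0.001, 0.001, -1.0]]
wrist_force: [-0.6, 0.7, -1.4]
grip_width: 0.595
gripper_force: 52.9
time: 36.18
position: [0.5859, 0.3035, 0.1292]
eef_rot: [[-0.857, -0.516, -0.0], [-0.516, 0.857, 0.0], [0.0, 0.0, -1.0]]
wrist_force: [0.3, -0.2, 0.4]
grip_width: 0.6
gripper_force: 53.1
t 36.18 pos [0.5859 0.3035 0.1292] yang 121.05 open 0.0512 F [ 0.3 -0.2  0.4] j1,6 [ 0.43 -1.69]
```

```bash
python3 -m crank '[{"tx":0,"ty":0,"tz":0.001,"rx":0,"ry":0,"rz":0,"gripper":0.053},{"tx":0,"ty":0,"tz":0.001,"rx":0,"ry":0,"rz":0,"gripper":0.056},{"tx":0,"ty":0,"tz":0.001,"rx":0,"ry":0,"rz":0,"gripper":0.06},{"tx":0,"ty":0,"tz":0.001,"rx":0,"ry":0,"rz":0,"gripper":0.08},{"tx":0,"ty":0,"tz":0.001,"rx":0,"ry":0,"rz":0,"gripper":0.08},{"tx":0,"ty":0,"tz":0.001,"rx":0,"ry":0,"rz":0,"gripper":0.08},{"tx":0,"ty":0,"tz":-0.02,"rx":0,"ry":0,"rz":0,"gripper":0.08},{"tx":0,"ty":0,"tz":-0.05,"rx":0,"ry":0,"rz":0,"gripper":0.08},{"tx":0,"ty":0,"tz":-0.09,"rx":0,"ry":0,"rz":0,"gripper":0.08},{"tx":0,"ty":0,"tz":-0.13,"rx":0,"ry":0,"rz":0,"gripper":0.08},{"tx":0,"ty":0,"tz":-0.13,"rx":0,"ry":0,"rz":0,"gripper":0.08},{"tx":0,"ty":0,"tz":-0.13,"rx":0,"ry":0,"rz":0,"gripper":0.08}]'
python3 plan.py .42,.05,.26,121
```

```text
time: 37.18
position: [0.5868, 0.3038, 0.2641]
eef_rot: [[-0.857, -0.516, 0.007], [-0.516, 0.857, 0.003], [-0.008, -0.0, -1.0]]
wrist_force: [0.3, -0.4, -0.8]
grip_width: 0.935
gripper_force: 0.0
t 37.18 pos [0.5868 0.3038 0.2641] yang 121.05 open 0.0799 F [ 0.3 -0.4 -0.8] j1,6 [ 0.43 -1.69]
.42,.05,.26,121 t [ 0.2739 -0.1314  0.0021] r [-0.0005  0.0076  0.0009]
```

```bash
python3 -m crank '[{"tx":0.274,"ty":-0.131,"tz":0,"rx":0,"ry":0,"rz":0,"gripper":0.08},{"tx":0.274,"ty":-0.131,"tz":0,"rx":0,"ry":0,"rz":0,"gripper":0.08},{"tx":0.274,"ty":-0.131,"tz":0,"rx":0,"ry":0,"rz":0,"gripper":0.08},{"tx":0.274,"ty":-0.131,"tz":0,"rx":0,"ry":0,"rz":0,"gripper":0.08},{"tx":0.274,"ty":-0.131,"tz":0,"rx":0,"ry":0,"rz":0,"gripper":0.08},{"tx":0.274,"ty":-0.131,"tz":0,"rx":0,"ry":0,"rz":0,"gripper":0.08},{"tx":0.274,"ty":-0.131,"tz":0,"rx":0,"ry":0,"rz":0,"gripper":0.08},{"tx":0.274,"ty":-0.131,"tz":0,"rx":0,"ry":0,"rz":0,"gripper":0.08},{"tx":0.274,"ty":-0.131,"tz":0,"rx":0,"ry":0,"rz":0,"gripper":0.08},{"tx":0.274,"ty":-0.131,"tz":0,"rx":0,"ry":0,"rz":0,"gripper":0.08}]'
python3 - <<'E'
from h import *
p,d=cams.capture("top");P=cloud("top",d);np.savez("top9.npz",p=p,d=d)
hsv=cv2.cvtColor(p,cv2.COLOR_RGB2HSV)
m=(hsv[...,0]>8)&(hsv[...,0]<22)&(hsv[...,1]>150)&(hsv[...,2]>60); m[:200]=0;m[260:]=0;m[:,:140]=0;m[:,230:]=0
h=P[m&(P[...,2]>.1)]; print("bar",len(h),np.nanmean(h,0),np.nanpercentile(h[:,2],[10,50,90])); 
if len(h)>5: print(cv2.minAreaRect((h[:,:2]*1000).astype(np.float32)))
a=ridge(P,(308,237),18,.06); print("stack",drect(P,(308,237),20,.03,.1,ang=a))
for c in((397,254),(423,259),(450,263)): print(drect(P,c,16,.029)[::2])
p,d=cams.capture("scene"); P=cloud("scene",d); hsv=cv2.cvtColor(p,cv2.COLOR_RGB2HSV)
m=(hsv[...,0]>5)&(hsv[...,0]<22)&(hsv[...,1]>170)&(P[...,2]>.03)&(P[...,1]>.25); h=P[m]; print("scene handle",len(h),h.mean(0),np.percentile(h[:,2],[2,98]))
E
python3 plan.py
```

```text
time: 38.02
position: [0.4187, 0.0498, 0.2586]
eef_rot: [[-0.857, -0.515, -0.001], [-0.515, 0.857, 0.001], [0.0, 0.001, -1.0]]
wrist_force: [0.0, 0.1, -0.1]
grip_width: 0.936
gripper_force: 0.0
bar 107 [0.58452546 0.29935565 0.13521414] [0.13300859 0.1357067  0.13783523]
((583.8919677734375, 300.33074951171875), (12.25633430480957, 49.07862854003906), 32.90876770019531)
stack (array([ 0.6098, -0.0181]), array([ 0.6087, -0.0183]), [58.8, 47.4], np.float32(-5.8), np.float64(0.0708))
(array([ 0.575 , -0.2529]), [38.8, 23.0], np.float64(0.0423))
(array([ 0.5595, -0.3217]), [38.9, 23.5], np.float64(0.0421))
(array([ 0.5549, -0.3953]), [39.0, 23.9], np.float64(0.0421))
scene handle 230 [0.68661078 0.37301484 0.10520036] [0.05438181 0.47296814]
t 38.12 pos [0.4191 0.0506 0.2585] yang 121.1 open 0.0801 F [0.2 1.4 1.3] j1,6 [ 0.04 -2.07]
```

```bash
python3 -m crank '[{"tx":0,"ty":0,"tz":0,"rx":0,"ry":0,"rz":0,"gripper":0.08},{"tx":0,"ty":0,"tz":0,"rx":0,"ry":0,"rz":0,"gripper":0.08},{"tx":0,"ty":0,"tz":0,"rx":0,"ry":0,"rz":0,"gripper":0.08},{"tx":0,"ty":0,"tz":0,"rx":0,"ry":0,"rz":0,"gripper":0.08},{"tx":0,"ty":0,"tz":0,"rx":0,"ry":0,"rz":0,"gripper":0.08},{"tx":0,"ty":0,"tz":0,"rx":0,"ry":0,"rz":0,"gripper":0.08},{"tx":0,"ty":0,"tz":0,"rx":0,"ry":0,"rz":0,"gripper":0.08},{"tx":0,"ty":0,"tz":0,"rx":0,"ry":0,"rz":0,"gripper":0.08},{"tx":0,"ty":0,"tz":0,"rx":0,"ry":0,"rz":0,"gripper":0.08},{"tx":0,"ty":0,"tz":0,"rx":0,"ry":0,"rz":0,"gripper":0.08},{"tx":0,"ty":0,"tz":0,"rx":0,"ry":0,"rz":0,"gripper":0.08},{"tx":0,"ty":0,"tz":0,"rx":0,"ry":0,"rz":0,"gripper":0.08}]' | head -1
python3 - <<'E'
from h import *
p,d=cams.capture("top");P=cloud("top",d)
hsv=cv2.cvtColor(p,cv2.COLOR_RGB2HSV)
m=(hsv[...,0]>8)&(hsv[...,0]<22)&(hsv[...,1]>150)&(hsv[...,2]>60); m[:200]=0;m[260:]=0;m[:,:140]=0;m[:,230:]=0
h=P[m&(P[...,2]>.1)]; print("bar",len(h),np.nanmedian(h,0)); print(cv2.minAreaRect((h[:,:2]*1000).astype(np.float32)))
R=np.nan_to_num(P[195:270,150:235].reshape(-1,3)); k=R[(R[:,2]>.045)&(R[:,2]<.08)&(np.hypot(R[:,0]-.585,R[:,1]-.301)<.05)]
print("rim",len(k),cv2.minAreaRect((k[:,:2]*1000).astype(np.float32)),np.percentile(k[:,2],[10,50,90]))
A=np.c_[k[:,:2]-k[:,:2].mean(0),np.ones(len(k))]; print("tilt",np.linalg.lstsq(A,k[:,2],rcond=None)[0])
E
```

```text
time: 39.12
bar 107 [0.58438655 0.30013093 0.13565189]
((584.0239868164062, 300.5465393066406), (11.563544273376465, 48.959388732910156), 31.14043617248535)
rim 243 ((590.241943359375, 307.24713134765625), (82.9695816040039, 60.34614944458008), 30.778608322143555) [0.04975464 0.06077481 0.06794901]
tilt [0.0150346  0.0557889  0.06002321]
```

Bar height and pose on the hook have not changed after a second, the basket hangs level, and the offcut stack and blocks are in place, so I am handing in.

```bash
python3 -c "
from rig import ticket
print(ticket.hand_in())"
```

```text
the job is handed in; nothing more can be done
None
```

The job is handed in at about 39 s: all four offcuts are nested flush on the saddle, the three blocks are down in their own-colour trays, and the basket was hung last on the hook, about 6–12 mm outward of the marked seat because the post blocks it from going further in.

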